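Load a bottle into the lift-out rack of a dry bottle warmer

ROBOT

A 7-joint arm with a two-finger parallel gripper is mounted at the origin on the work surface. World frame = base frame: x ahead of the robot, y to its left, z up, the work surface at z = 0. Lengths are in m, angles in rad, forces in N, time in s.
With the tool pointing down it reaches from about 0.425 to 1.025 m from the base axis. Payload 3.6 kg.
Tool frame: the origin (TCP) lies between the finger pads; the fingertips stand 14 mm ahead of it and the grasp point (between the pads) lies 5 mm behind it (arm.tip_reach is the distance from the TCP to the fingertips, in m); z points along the fingers, y is the direction in which the jaws open and shut (so a half turn about z gives the same grasp; the last joint's range is limited). The gripper opens to 85 mm and grips with 20 to 120 N. Pads are 22 mm wide; open, the fingers measure 114 mm over their backs; the gripper's body (76 mm by 85 mm) begins 54 mm behind the grasp point. The pads swing forward as they close: fully open they stand 13 mm farther back than shut.
Start: joints at [-0.093, 0.591, 0.048, 1.609, -0.033, 0.943, -0.034], TCP at [0.725, 0, 0.245] pointing down, gripper open.
Joint ranges: [-2.69, 2.69], [-0.47, 2.24], [-1.27, 1.36], [0.19, 2.51], [-1.53, 4.68], [0.08, 2.07], [-3.09, 3.09]. Speed limits (rad/s): [2.57, 2.57, 3.14, 3.14, 3.14, 3.14, 3.14].

INTERFACE

Orientations are given as a unit quaternion [w, x, y, z].
In Python, from cell import arm, optics gives the robot as it stands. The module is installed in compiled form; this text tells all that it offers.
- The arm moves only by the tool play_rows, never from a script. Its argument "series" is text: rows parted by semicolons, each of 7 numbers parted by spaces: the closure, from -1 (fully open) to 1 (shut), then the shift along the tool's x, y, z scaled (see below), then the turn, a rotation vector about the tool's x, y, z scaled (see below). In form: claw x y z rx ry rz; .... A call has 1 to 12 rows; each row shifts and turns the commanded pose from where the row before left it, along the tool's axes as they then stand; what a row does not reach is not made up. The controller multiplies each number of a shift by 0.6 m and each number of a turn by 45 degrees. A row lasts 1/12 s, in which the tool goes at most 41.7 mm and 7.16 degrees, less where a joint would pass 70% of its speed; a pose out of reach is approached as far as the arm can. A call with a number of a shift or a turn outside -1 to 1 is refused whole. A call with a gripper value outside its range is refused whole. The fingers move at their own pace and stop on an object; the grip force is fixed at half the most. Time passes only in rows, so rows that do not move let the fingers close. It gives the time, the measured TCP pose, the force and the opening at its end, in the units of the state.
- arm.read_state(): the state, without advancing time (a new reading comes with each control period).
- optics.snapshot(name): name is "scene" or "side" or "wrist"; returns the picture (420x560x3 uint8, red, green, blue); there is no depth.
- optics.camera_info(name): a dict with "K" (3x3 intrinsics, pixels), "R" (3x3) and "t" (3): a world point X has camera coordinates R X + t; the wrist camera has in their place "tool_from_camera" (4x4, takes a point from camera to tool coordinates, whose origin is the TCP and whose axes are the flange's). Camera axes: x right, y down, z forward; pixel columns grow to the right and rows downward; lengths in m; the calibration is good to about 2 mm. A picture is of the moment at which its call begins: read the wrist's pose just before it. camera_info takes no time and is no camera call.
- arm.sign_off(): hands the job in, once; it reports no verdict.
The state is a dict: "time": time; "joints": joint angles; "joint_vel": joint speeds; "joint_efforts": joint torques, N m; "tool_pos": TCP position; "ee_rot": TCP orientation; "wrist_force": force on the tool from outside, world axes, zero at the start; "ft_torque": the same for the moment, N m; "width": finger opening in m.
Only numpy, scipy, OpenCV 4.12 (cv2) and the standard library are available. Lean on these libraries where they do the work, as an engineer would, in place of code of your own. Each camera call takes 0.05 s, during which the arm holds its last target.

TASK

The bottle warmer's rack hangs half down on a low notch. Lift it by the front of its grip bar, letting it click up notch by notch with the red release left alone, until the rack's floor is above the warmer's rim, ease it back until the pawl carries it and let go; stand the blue-capped bottle in the rack's empty place; then pinch the grip bar and the red release together to free the pawl, lower the rack slowly until it rests on the plate in the well, and let go. It carries glass: never let the rack or the bottle drop, not even by a few millimetres, do not press the rack hard onto the plate, and leave the other bottles and glassware alone.

Things in the scene. Friction and masses are not known exactly. Their poses are not given: they have to be found in the camera images.
- warmer_top (a point): Centre of the mouth of the bottle warmer, at its rim, 115 mm above the bench. The warmer is a fixed white box, 210 x 280 mm. Axes: x from its front towards the mast at its rear, y along its long side, z up. The steel-lined well below is 130 x 240 mm (x, y).
- mast_top (a point): Top of the upright aluminium mast (20 x 20 mm), 100 mm along +x from the mouth's centre, 306 mm above the bench. On its +y face is screwed a strip of 8 notches, 12 mm apart. How high the strip is screwed on differs from unit to unit and is not measured: where the pawl catches must be felt.
- lift (a joint): Height of the lift (black shoe, yellow grip bar, steel rack), m, straight up; at the start it hangs on a low notch (0.029 to 0.042). Top end 0.128; rack underside level with the rim at 0.085; on the plate at 0 to 0.016, as the plate is set. Weighs 4 to 9 N; a notch takes up to 11 N more going up. A free fall of 2 mm reaches 0.17 m/s; up to 0.15 m/s down counts as controlled.
- pawl (a joint): Angle of the sprung pawl, rad: 0 = in (at rest), 0.15 = held fully out; clear of the notches from 0.11; it flicks out and in at each notch going up. Going down, it catches on the next notch, at most 12 mm lower, and takes the weight off the hand. Lowest catch at lift 0.026 to 0.038, then every 12 mm, highest 0.110 to 0.122. Below the lowest the lift is free.
- grip_front (a point): Place to lift by: centre of the bare front part of the grip bar, 20 mm from its front end, at mid height (155 mm above the bench at lift 0). The bar is yellow, level, 14 mm wide, 24 mm high, and runs along the warmer's x. Axes as the warmer. Free for 40 mm to either side. The bottle caps lie 30 mm below this height.
- squeeze_point (a point): 60 mm nearer the mast than grip_front and 9 mm to +y: midway between the outer faces of the grip bar (16 mm to -y) and the red release (16 mm to +y), mid height. Pinched here along y they are 32 mm wide together, 28.5 mm with the release squeezed to its stop (it moves 3.5 mm, the bar does not). Spring 6 to 9 N, plus up to 4 N while the pawl is loaded.
- release: Red finger-piece of the pawl: an upright round pin, 12 mm across, 24 mm high, 8 mm beside the grip bar on its +y side. The origin of this entry lies on the pawl's pivot, 25 mm nearer the mast than the pin.
- rack: Two-place steel bottle rack that hangs from the lift and moves with it. Origin: at bench height under the mouth's centre at lift 0; axes as the warmer.
- well_plate: Aluminium support plate in the bottom of the well; this origin is at bench height. The plate is on a screw, set by hand so that its upper face lies 30 to 46 mm above this origin and locked; the setting is not measured, so the rack's arrival on it must be felt. The rack must not be pressed on it with more than 40 N.
- empty_place (a point): Centre of the floor of the rack's empty place, a square pocket 54 x 54 mm inside with walls 20 mm high, 3 mm thick; its floor is 34 mm above the bench at lift 0. It lies 70 mm to -y from the grip bar's line, whose height is 121 mm above the pocket's floor. Axes as the warmer.
- full_place (a point): Centre of the floor of the other pocket, on the +y side, in which the green-capped bottle stands.
- sample_mid (a point): The blue-capped bottle to load: clear glass with a paper band, 46 mm across, 91 mm tall, 80 to 170 g; this point is on its axis at half height (45.5 mm above its foot). The blue cap is 39 mm across, from 68 to 91 mm above the foot. Axis z up.
- resident_mid (a point): Half-height point of the green-capped bottle that already stands in the rack (same size); it stays there.
- amber_bottle_mid (a point): Half-height point of an amber bottle with a black cap, same size, on the bench; leave it.
- white_cap_bottle_mid (a point): Half-height point of a clear bottle with a white cap, same size, on the bench; leave it.
- beaker: Glass beaker, 68 mm across, 85 mm tall, on the bench to the left; origin at the centre of its foot.
- pot: White screw pot, 72 mm across, 75 mm tall, on the bench to the left; origin at the centre of its foot.
Things that resemble listed ones, but are neither listed nor needed, are in the scene too. Leave any yellow look-alike of the part that bears sample_mid alone.

How it is judged:
On the way, in this order (a step that is already met when the one before it is completed fails the run):
1. the rack is up with its floor above the rim, carried by the pawl and let go (value of joint lift above 0.083 m and contact force between the arm and rack below 0.3 N and contact force between the fingers and anything else below 0.3 N and velocity of joint lift between -0.01 and 0.01 m/s), for 0.3 s.
2. the blue-capped bottle stands in the empty place of the raised rack, let go (value of joint lift above 0.083 m and horizontal distance between sample_mid and empty_place below 0.012 m and z of sample_mid in the frame of empty_place below 0.048 m and angle between sample_mid's own z axis and vertical below 0.1 rad and contact force between the fingers and anything else below 0.3 N), for 0.2 s.
At the end, for the whole second after the job is handed in: The rack is down (lift below 18.5 mm) and still, its weight on the plate in the well (over 2 N), the pawl sprung back in; the blue-capped bottle stands upright (0.1 rad) within 12 mm of the centre of the place that was empty, and the green-capped bottle likewise in its own; nothing is held (value of joint lift below 0.0185 m and contact force between well_plate and anything else above 2 N and velocity of joint lift between -0.01 and 0.01 m/s and value of joint pawl below 0.03 rad and horizontal distance between sample_mid and empty_place below 0.012 m and z of sample_mid in the frame of empty_place below 0.048 m and angle between each of sample_mid, resident_mid's own z axis and vertical below 0.1 rad and horizontal distance between resident_mid and full_place below 0.012 m); the robot touches nothing.
It fails at once if the rack drops or is lowered faster than 0.15 m/s (velocity of joint lift below -0.15 m/s).
It fails at once if the rack is pressed onto the plate with more than 40 N (contact force between well_plate and anything else above 40 N).
It fails at once if the release is pressed while the rack is on its way up out of the well (contact force between the fingers and release above 1 N and value of joint lift between 0.03 and 0.075 m and velocity of joint lift above 0.02 m/s).
It fails at once if the blue-capped bottle is let fall (contact force between the fingers and sample below 0.05 N and linear speed of sample above 0.3 m/s).
It fails at once if another bottle or piece of glassware is knocked or moved (distance of any of amber_bottle_mid, white_cap_bottle_mid, beaker, pot from where it was at the start of the episode above 0.02 m or angle between resident_mid's own z axis and vertical above 0.3 rad).
It also fails if it takes over 72 s, if anything falls off the work surface, if the arm or the gripper's body presses on something with over 40 N, if the wrist force passes 120 N, or if a joint passes its speed limit or range.

## Working session

There is one attempt and no reset: what is moved stays moved. The work goes in short steps, Python scripts to look and compute and a tool call to move; the robot and the scene stay as the last step left them, time stands still between calls to the robot, and variables do not carry over. Pictures are saved under pics/ and viewed, and the job is handed in when it is done.

Besides the shell and the picture viewer there is one more tool, called after "Request:" by a JSON object that holds its "name" and its "arguments". play_rows: Moves the arm, as the interface text tells. Shifts and turns lie within -1 to 1; 1 stands for 0.6 m of shift or 45 degrees of turn. Its arguments: {"type":"object","properties":{"series":{"type":"string"}},"required":["series"]}

```bash
mkdir -p pics; ls; python3 - <<'E'
from cell import arm, optics
import cv2
print(arm.read_state(), arm.tip_reach)
for n in ("scene","side","wrist"):
    im=optics.snapshot(n); cv2.imwrite(f"pics/{n}0.png",im[:,:,::-1]); print(n,optics.camera_info(n))
E
```

```text
pics
{'time': 0.0, 'joints': array([-0.09349468,  0.59212133,  0.04831101,  1.60983966, -0.03330272,
        0.94268382, -0.03369785]), 'joint_vel': array([-0.00063774, -0.00017292,  0.00111017,  0.00029477,  0.00132577,
        0.00156068, -0.00086986]), 'joint_efforts': array([ 3.78132427e-04, -5.48684978e+01,  1.54672019e+00, -1.98121297e+01,
        9.43630905e-03,  8.90732801e-03, -1.16924070e-05]), 'tool_pos': array([ 7.24200954e-01, -2.02516494e-06,  2.44133110e-01]), 'ee_rot': array([-0.00074672,  0.70708299,  0.70712968, -0.00083951]), 'wrist_force': array([-0.67003182, -0.33157328, -0.35575829]), 'ft_torque': array([ 0.01711876, -0.02090764, -0.02865706]), 'width': 0.08561313804737292} 0.014
scene {'K': array([[433.43159231,   0.        , 283.85556027],
       [  0.        , 433.43159231, 205.40366759],
       [  0.        ,   0.        ,   1.        ]]), 'R': array([[ 0.64425533,  0.76473584, -0.01068457],
       [ 0.65404762, -0.55813927, -0.51059012],
       [-0.39643004,  0.32196219, -0.85975786]]), 't': array([-0.37411278, -0.2291435 ,  1.40070741])}
side {'K': array([
[... 177 characters left out ...]
12378613,  0.00453229],
       [-0.07902242,  0.60443747, -0.79272366],
       [ 0.09538871, -0.78697671, -0.60956432]]), 't': array([0.53945581, 0.16034253, 1.29867994])}
wrist {'K': array([[331.99066904,   0.        , 279.90107175],
       [  0.        , 331.99066904, 210.3498475 ],
       [  0.        ,   0.        ,   1.        ]]), 'tool_from_camera': array([[-9.17965826e-04, -9.54125290e-01, -2.99406225e-01,
         7.68947062e-02],
       [ 9.99999300e-01, -6.52471986e-04, -9.86703468e-04,
         1.04862935e-03],
       [ 7.46084559e-04, -2.99406921e-01,  9.54125222e-01,
        -1.28661055e-01],
       [ 0.00000000e+00,  0.00000000e+00,  0.00000000e+00,
         1.00000000e+00]])}
```

View pics/scene0.png

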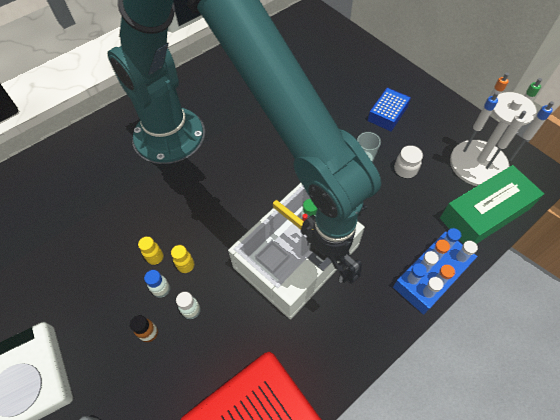

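View pics/side0.png

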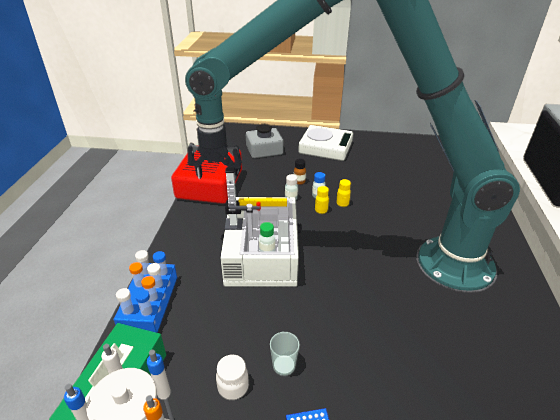

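View pics/wrist0.png

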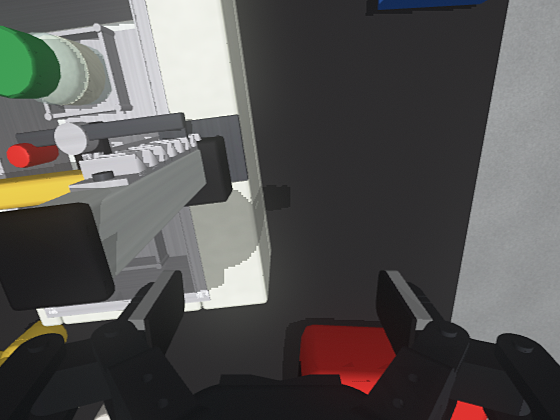

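```bash
cat > h.py <<'E'
import numpy as np, cv2
from cell import arm, optics
from scipy.spatial.transform import Rotation as Rn
def cam(n):
    c=optics.camera_info(n); return c["K"],c["R"],c["t"]
def camw(st=None):
    c=optics.camera_info("wrist"); st=st or arm.read_state()
    T=np.eye(4);T[:3,:3]=rot(st);T[:3,3]=st["tool_pos"]
    W=np.linalg.inv(T@c["tool_from_camera"]); return c["K"],W[:3,:3],W[:3,3]
def rot(st):
    q=st["ee_rot"]; return Rn.from_quat([q[1],q[2],q[3],q[0]]).as_matrix()
def ray(C,uv):
    K,R,t=C; d=R.T@np.linalg.inv(K)@np.array([uv[0],uv[1],1.0]); return -R.T@t, d/np.linalg.norm(d)
def onz(C,uv,z):
    o,d=ray(C,uv); return o+d*(z-o[2])/d[2]
def tri(rs):
    A=np.zeros((3,3));b=np.zeros(3)
    for o,d in rs:
        P=np.eye(3)-np.outer(d,d);A+=P;b+=P@o
    x=np.linalg.solve(A,b); return x,[np.linalg.norm((np.eye(3)-np.outer(d,d))@(x-o)) for o,d in rs]
def px(C,X):
    K,R,t=C; p=K@(R@np.asarray(X)+t); return p[:2]/p[2]
def crop(f,x0,y0,x1,y1,s,out):
    im=cv2.imread(f)[y0:y1,x0:x1]; cv2.imwrite(out,cv2.resize(im,None,fx=s,fy=s,interpolation=cv2.INTER_CUBIC))
E
python3 - <<'E'
from h import *
crop("pics/scene0.png",220,170,370,320,4,"pics/sc0.png")
crop("pics/side0.png",210,160,310,295,4,"pics/si0.png")
crop("pics/scene0.png",120,225,220,345,5,"pics/sc0b.png")
crop("pics/side0.png",280,140,370,220,6,"pics/si0b.png")
E
```

```text
(no output)
```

View pics/sc0.png

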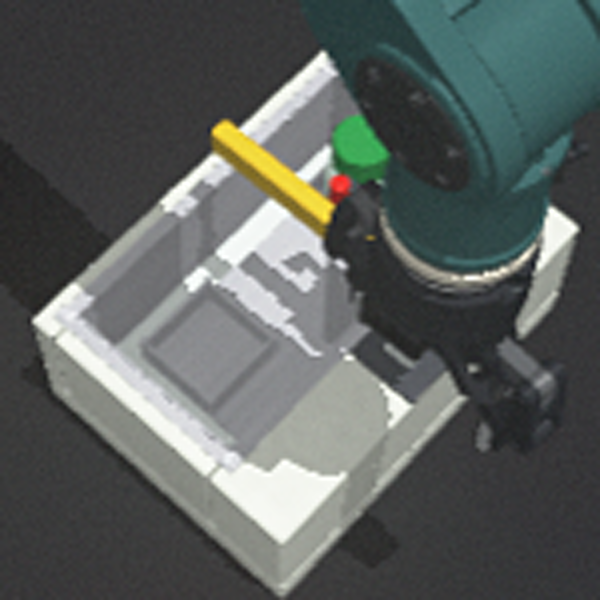

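View pics/si0.png

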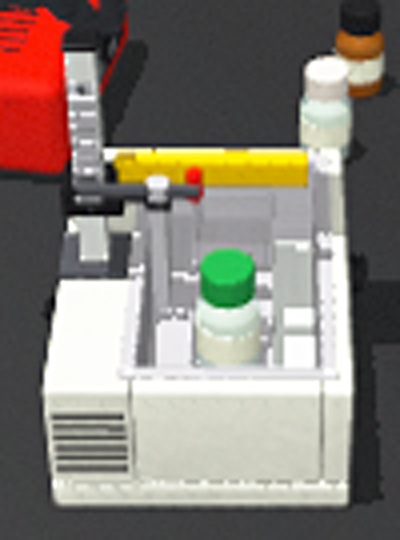

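View pics/sc0b.png

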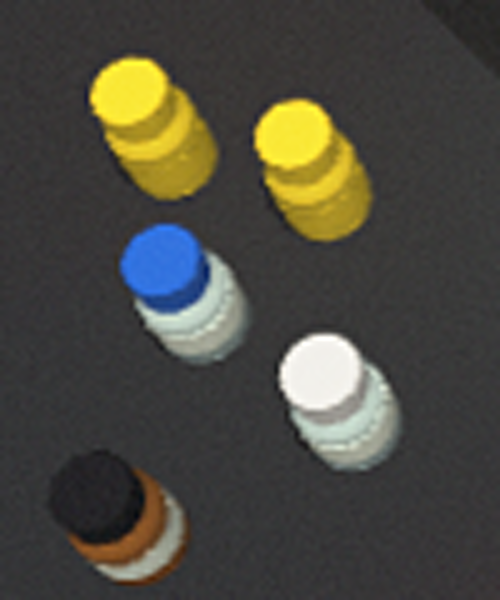

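View pics/si0b.png

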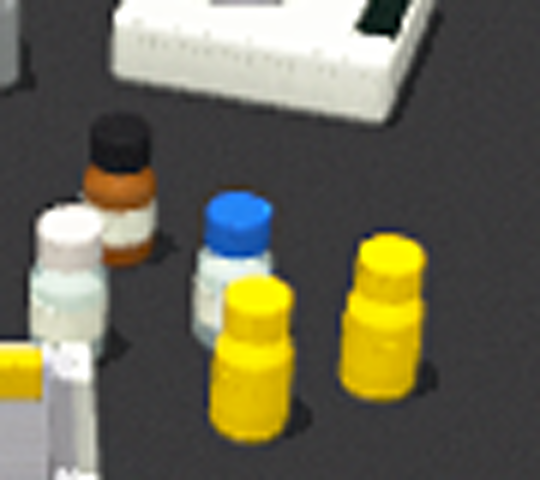

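```bash
python3 - <<'E'
from h import *
S=cam("scene");D=cam("side")
for n,uv in dict(left=(228.9,250.5),bot=(290.3,305.5),right=(364.5,227)).items(): print(n,onz(S,uv,.115))
for n,uv in dict(rearNear=(224.3,231),frontNear=(296.3,254.5)).items(): print('side',n,onz(D,uv,.115))
for n,uv in dict(blue=(152.4,276),white=(184.2,299.4),amber=(139.2,322.6),y1=(146,243),y2=(178.6,252)).items(): print(n,onz(S,uv,.091))
for n,uv in dict(blue=(320,174.8),white=(291.9,177),amber=(300.3,162),y1=(345,182.2),y2=(323,189.5)).items(): print('side',n,onz(D,uv,.091))
# grip bar front end: scene top face front edge
print(tri([ray(S,(220+221/4,170+126/4)),ray(D,(210+307/4,160+153/4))]))
for z in (.19,.2,.21): print(onz(S,(220+228/4,170+129/4),z),onz(D,(210+307/4,160+153/4),z))
E
```

```text
left [ 0.51058318 -0.11545095  0.115     ]
bot [ 0.71267667 -0.09033336  0.115     ]
right [0.6799082  0.18355736 0.115     ]
side rearNear [0.69259795 0.07768909 0.115     ]
side frontNear [0.47735553 0.14860979 0.115     ]
blue [ 0.43371949 -0.29370392  0.091     ]
white [ 0.53337355 -0.26705168  0.091     ]
amber [ 0.51244405 -0.37678462  0.091     ]
y1 [ 0.34616689 -0.25936719  0.091     ]
y2 [ 0.42116469 -0.20981614  0.091     ]
side blue [ 0.43274708 -0.29460575  0.091     ]
side white [ 0.53028117 -0.26739464  0.091     ]
side amber [ 0.50944188 -0.37245521  0.091     ]
side y1 [ 0.34455544 -0.25875763  0.091     ]
side y2 [ 0.41834045 -0.20446548  0.091     ]
(array([0.52010981, 0.0254528 , 0.20970837]), [np.float64(0.0018294190047968475), np.float64(0.0018294190047970468)])
[0.51682199 0.03487404 0.19      ] [ 0.52118833 -0.00292055  0.19      ]
[0.52162853 0.03120612 0.2       ] [0.51985146 0.01077659 0.2       ]
[0.52643507 0.0275382  0.21      ] [0.51851459 0.02447373 0.21      ]
```

Request:
{"name": "play_rows", "arguments": {"series": "-1 0 0 -.05 0 0 0;-1 0 0 -.05 0 0 0;-1 0 0 -.05 0 0 0;-1 0 0 -.05 0 0 0;-1 0 -.05 0 0 0 0;-1 0 -.05 0 0 0 0;-1 0 -.05 0 0 0 0;-1 0 -.05 0 0 0 0;-1 0.02 -.05 0 0 0 0;-1 0.02 -.05 0 0 0 0;-1 0 0 0 0 0 -.155;-1 0 0 0 0 0 -.155"}}

```text
time: 1.15
tool_pos: [0.5426, 0.025, 0.3652]
ee_rot: [-0.001, 0.613, 0.79, -0.0]
wrist_force: [0.5, -0.0, 0.2]
width: 0.0855
```

Request:
{"name": "play_rows", "arguments": {"series": "-1 0 0 0 0 0 -.155;-1 0 0 0 0 0 -.155;-1 0 0 0 0 0 -.155;-1 0 0 0 0 0 -.155;-1 0 0 0 0 0 -.155;-1 0 0 0 0 0 -.155;-1 0 0 0 0 0 -.155;-1 0 0 0 0 0 -.155;-1 0 0 0 0 0 -.155;-1 0 0 0 0 0 -.155;-1 0 0 0 0 0 -.155;-1 0 0 0 0 0 -.155"}}

```text
time: 2.15
tool_pos: [0.5447, 0.0239, 0.365]
ee_rot: [-0.0, -0.07, 0.998, -0.0]
wrist_force: [-0.1, 0.6, -0.2]
width: 0.0853
```

```bash
python3 - <<'E'
from h import *
st=arm.read_state(); print(st["time"],st["tool_pos"],st["joints"],st["wrist_force"],st["width"]); print(rot(st).round(4))
for n in ("wrist","side","scene"):
    cv2.imwrite(f"pics/{n}1.png",optics.snapshot(n)[:,:,::-1])
crop("pics/side1.png",210,160,310,295,4,"pics/si1.png")
crop("pics/scene1.png",220,170,370,320,4,"pics/sc1.png")
E
```

```text
2.15 [0.54465614 0.02387804 0.36499951] [ 0.07136014  0.24623151 -0.24413235  1.87119793  0.06871367  1.03297323
  1.50930355] [-0.11484661  0.55405409 -0.21815304] 0.0853227722998951
[[-9.903e-01 -1.390e-01 -7.000e-04]
 [-1.390e-01  9.903e-01 -2.000e-04]
 [ 7.000e-04 -1.000e-04 -1.000e+00]]
```

View pics/wrist1.png

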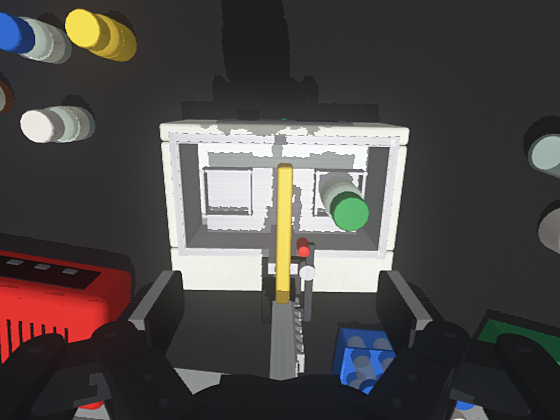

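View pics/si1.png

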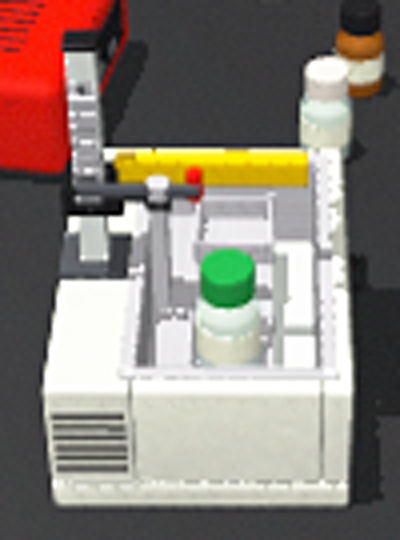

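View pics/sc1.png

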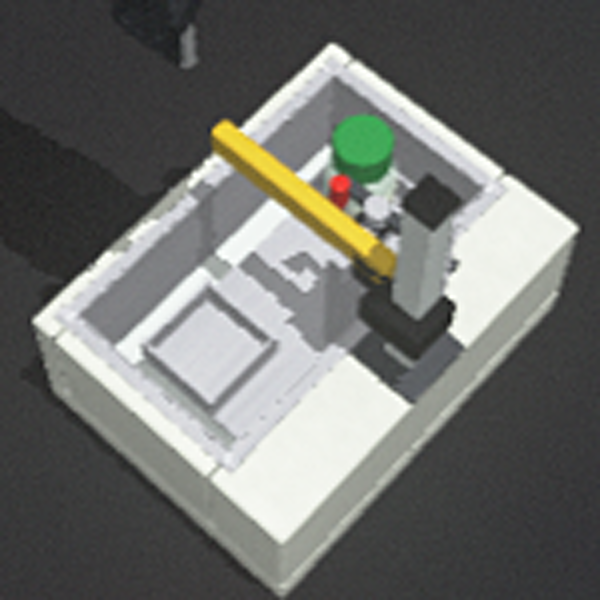

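```bash
python3 - <<'E'
from h import *
S=cam("scene");D=cam("side");W=camw()
f=lambda p:(220+p[0]/4,170+p[1]/4)
P=[onz(S,f(p),.115) for p in [(36,322),(282,543),(578,228),(333,44)]]
for p in P: print(p)
P=np.array(P); print("centre",P.mean(0), [np.degrees(np.arctan2(*(v[[1,0]]))) for v in (P[1]-P[0],P[2]-P[3])],[np.degrees(np.arctan2(*(v[[1,0]])))-90 for v in (P[2]-P[1],P[3]-P[0])])
# yellow masks
for n,im in (("scene","pics/scene1.png"),("side","pics/side1.png"),("wrist","pics/wrist1.png")):
    h=cv2.cvtColor(cv2.imread(im),cv2.COLOR_BGR2HSV); m=cv2.inRange(h,(18,120,80),(35,255,255))
    k,l,s,c=cv2.connectedComponentsWithStats(m)
    for i in range(1,k):
        if s[i,4]>60:
            cn=cv2.findContours((l==i).astype(np.uint8),cv2.RETR_EXTERNAL,cv2.CHAIN_APPROX_NONE)[0][0]
            print(n,s[i],cv2.boxPoints(cv2.minAreaRect(cn)).round(1).tolist())
# mast top
q=f((436,192)); print("mast",onz(S,q,.306))
E
```

```text
[ 0.51074225 -0.11526401  0.115     ]
[ 0.71341588 -0.0903647   0.115     ]
[0.6799082  0.18355736 0.115     ]
[0.47521921 0.15859898 0.115     ]
centre [0.59482138 0.03413191 0.115     ] [np.float64(7.003932087940117), np.float64(6.951937372381457)] [np.float64(6.974092595878858), np.float64(7.390628872187847)]
scene [273 200  46  39 429] [[270.3999938964844, 205.3000030517578], [275.5, 198.8000030517578], [320.1000061035156, 234.10000610351562], [315.0, 240.5]]
scene [138 236  26  29 488] [[133.8000030517578, 242.89999389648438], [148.60000610351562, 232.3000030517578], [166.3000030517578, 257.1000061035156], [151.5, 267.70001220703125]]
scene [171 245  23  28 463] [[167.1999969482422, 249.39999389648438], [183.60000610351562, 241.1999969482422], [196.8000030517578, 267.6000061035156], [180.39999389648438, 275.79998779296875]]
side [336 179  15  28 341] [[335.3999938964844, 205.5], [338.3999938964844, 178.0], [351.70001220703125, 179.5], [348.70001220703125, 207.0]]
side [315 186  14  28 342] [[315.0, 186.0], [328.0, 186.0], [328.0, 213.0], [315.0, 213.0]]
side [238 197  49  10 386] [[238.0, 197.0], [286.0, 197.0], [286.0, 206.0], [238.0, 206.0]]
wrist [  65    9   72   53 2557] [[56.900001525878906, 37.79999923706055], [72.4000015258789, 1.600000023841858], [143.5, 32.099998474121094], [128.0, 68.30000305175781]]
wrist [ 275  166   18  137 1969] [[274.20001220703125, 301.8999938964844], [277.6000061035156, 165.6999969482422], [292.5, 166.0], [289.1000061035156, 302.29998779296875]]
mast [0.67074023 0.04930108 0.306     ]
```

```bash
python3 - <<'E'
from h import *
crop("pics/wrist1.png",150,110,420,310,3,"pics/w1.png")
E
```

```text
(no output)
```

View pics/w1.png

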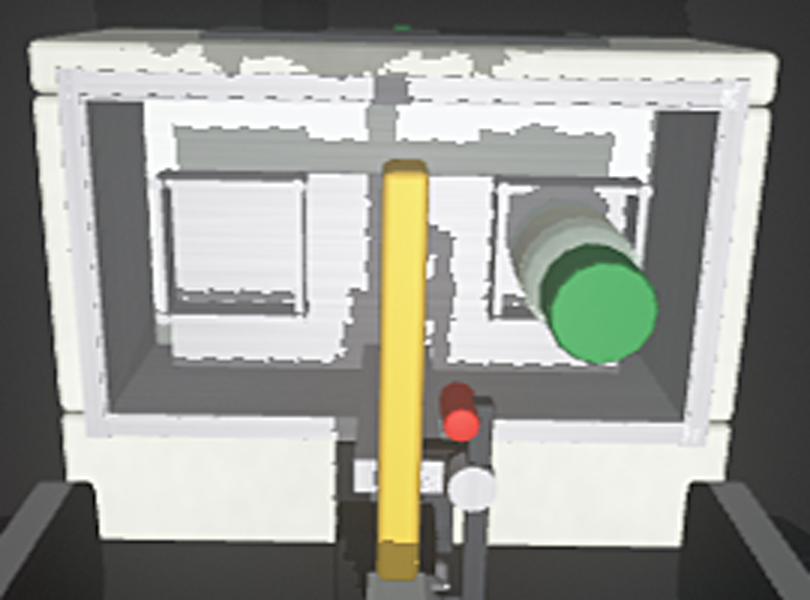

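```bash
python3 - <<'E'
from h import *
S=cam("scene");D=cam("side");W=camw()
for C in (S,D,W): print("campos",-C[1].T@C[2])
f=lambda p:(220+p[0]/4,170+p[1]/4); g=lambda p:(150+p[0]/3,110+p[1]/3); s=lambda p:(210+p[0]/4,160+p[1]/4)
Q=np.array([onz(W,g(p),.115) for p in [(85,100),(725,108),(687,420),(107,412)]]);print(Q,Q.mean(0))
Q2=np.array([onz(S,f(p),.115) for p in [(80,300),(233,455),(490,200),(340,70)]]);print(Q2,Q2.mean(0))
print("front",tri([ray(W,g((405.5,172))),ray(S,f((220,129)))]))
print("front W+D",tri([ray(W,g((424,172))),ray(D,s((307,151)))]))
print("rear",tri([ray(W,g((399,543))),ray(S,f((386,248)))]))
print("red top",tri([ray(W,g((461,424))),ray(S,f((340,183)))]),tri([ray(W,g((461,424))),ray(D,s((194,170)))]))
print("green",tri([ray(W,g((604,313))),ray(S,f((364,136)))]))
print("mast",tri([ray(S,f((436,192))),ray(D,s((88,35)))]))
E
```

```text
campos [ 0.94617741 -0.29277135  1.08327357]
campos [0.42409248 0.99189098 0.9162913 ]
campos [0.46962862 0.01380663 0.49375157]
[[ 0.52388761 -0.09366439  0.115     ]
 [ 0.49583748  0.14491395  0.115     ]
 [ 0.62285657  0.15857105  0.115     ]
 [ 0.65011356 -0.07979546  0.115     ]] [0.5731738  0.03250629 0.115     ]
[[ 0.5163672  -0.0857142   0.115     ]
 [ 0.65471501 -0.07795814  0.115     ]
 [ 0.62955358  0.15547159  0.115     ]
 [ 0.49385922  0.14836218  0.115     ]] [0.57362376 0.03504036 0.115     ]
front (array([0.52014557, 0.02586214, 0.20365884]), [np.float64(0.000422047806922855), np.float64(0.00042204780692288847)])
front W+D (array([0.51758979, 0.03014614, 0.21578927]), [np.float64(0.00040598101572980074), np.float64(0.0004059810157297512)])
rear (array([0.6427568 , 0.04310746, 0.20613251]), [np.float64(0.0036436252191369553), np.float64(0.003643625219136993)])
red top (array([0.59571028, 0.05361362, 0.20835062]), [np.float64(0.0005214126821869649), np.float64(0.0005214126821869893)]) (array([0.5947073 , 0.05304784, 0.20905896]), [np.float64(0.0004465374340925754), np.float64(0.0004465374340922468)])
green (array([0.56532997, 0.10143131, 0.17037258]), [np.float64(0.0008348286885265893), np.float64(0.0008348286885265278)])
mast (array([0.66788073, 0.04732234, 0.3082251 ]), [np.float64(0.0037088443657513734), np.float64(0.0037088443657510572)])
```

Request:
{"name": "play_rows", "arguments": {"series": "0 0.0067 0.0087 0 0 0 0.022;0 0 0 .04 0 0 0;0 0 0 .04 0 0 0;0 0 0 .04 0 0 0;0 0 0 .04 0 0 0;0 0 0 .03 0 0 0;0 0 0 .02 0 0 0;0 0 0 0 0 0 0;0 0 0 0 0 0 0"}}

```text
time: 3.05
tool_pos: [0.54, 0.0286, 0.2389]
ee_rot: [-0.001, -0.057, 0.998, -0.0]
wrist_force: [-0.1, 1.0, 1.2]
width: 0.0425
```

```bash
python3 - <<'E'
from h import *
st=arm.read_state(); print(st["time"],st["tool_pos"],st["wrist_force"],st["width"]); print(rot(st).round(4))
for n in ("wrist","side"):
    cv2.imwrite(f"pics/{n}2.png",optics.snapshot(n)[:,:,::-1])
crop("pics/side2.png",200,130,320,230,6,"pics/si2.png")
E
```

```text
3.05 [0.53999737 0.0286283  0.2388787 ] [-0.05782623  1.04201356  1.15613038] 0.042549738735321134
[[-9.934e-01 -1.143e-01 -1.500e-03]
 [-1.143e-01  9.934e-01 -3.000e-04]
 [ 1.500e-03 -1.000e-04 -1.000e+00]]
```

View pics/wrist2.png

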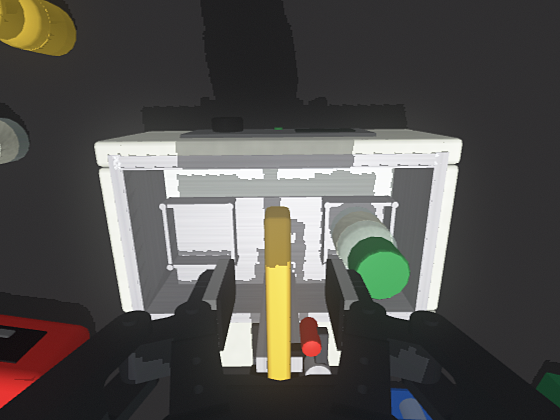

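View pics/si2.png

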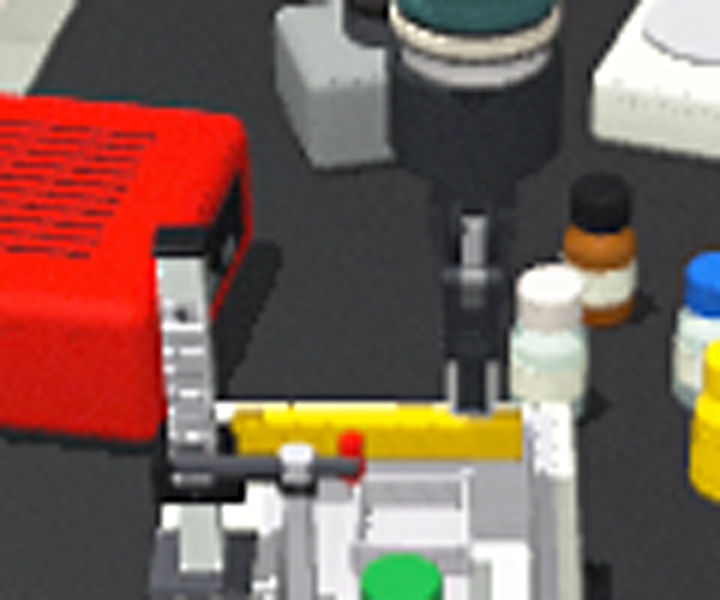

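Request:
{"name": "play_rows", "arguments": {"series": "0 0 0 .03 0 0 0;0 0 0 .03 0 0 0;0 0 0 .02 0 0 0;0 0 0 .005 0 0 0;0 0 0 0 0 0 0;1 0 0 0 0 0 0;1 0 0 0 0 0 0;1 0 0 0 0 0 0;1 0 0 0 0 0 0;1 0 0 0 0 0 0;1 0 0 0 0 0 0;1 0 0 0 0 0 0"}}

```text
time: 4.15
tool_pos: [0.5414, 0.0275, 0.1894]
ee_rot: [0.001, -0.058, 0.998, -0.001]
wrist_force: [-0.3, -4.3, 5.8]
width: 0.0133
```

Request:
{"name": "play_rows", "arguments": {"series": "1 0 0 -.003 0 0 0;1 0 0 -.005 0 0 0;1 0 0 -.005 0 0 0;1 0 0 -.005 0 0 0;1 0 0 -.005 0 0 0;1 0 0 -.005 0 0 0;1 0 0 -.005 0 0 0;1 0 0 -.005 0 0 0;1 0 0 -.005 0 0 0;1 0 0 0 0 0 0;1 0 0 0 0 0 0"}}

```text
time: 5.07
tool_pos: [0.5414, 0.0275, 0.2139]
ee_rot: [0.001, -0.058, 0.998, -0.001]
wrist_force: [3.8, -5.6, -0.9]
width: 0.0135
```

```bash
python3 - <<'E'
from h import *
st=arm.read_state(); print(st["time"],st["tool_pos"],st["wrist_force"],st["width"])
cv2.imwrite("pics/side3.png",optics.snapshot("side")[:,:,::-1])
crop("pics/side3.png",200,130,320,230,6,"pics/si3.png")
E
```

```text
5.0667 [0.541438  0.027502  0.2139238] [ 3.80432337 -5.63649541 -0.85758199] 0.013517809611806866
```

View pics/si3.png

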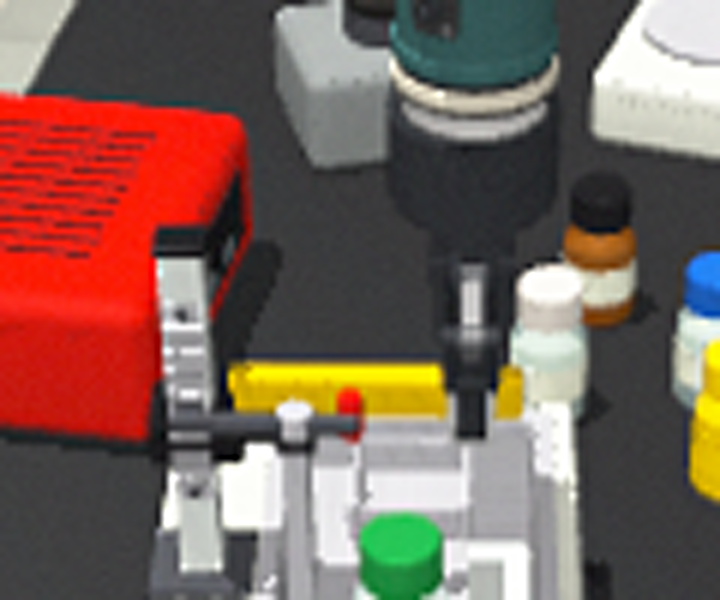

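Request:
{"name": "play_rows", "arguments": {"series": "1 0 0 -.005 0 0 0;1 0 0 -.005 0 0 0;1 0 0 -.005 0 0 0;1 0 0 -.005 0 0 0;1 0 0 -.005 0 0 0;1 0 0 -.005 0 0 0;1 0 0 -.005 0 0 0;1 0 0 -.005 0 0 0;1 0 0 -.005 0 0 0;1 0 0 -.005 0 0 0;1 0 0 0 0 0 0"}}

```text
time: 6.03
tool_pos: [0.5414, 0.0276, 0.2429]
ee_rot: [0.001, -0.058, 0.998, -0.0]
wrist_force: [5.1, -4.7, -8.4]
width: 0.0131
```

Request:
{"name": "play_rows", "arguments": {"series": "1 0 0 -.005 0 0 0;1 0 0 -.005 0 0 0;1 0 0 -.005 0 0 0;1 0 0 -.005 0 0 0;1 0 0 0 0 0 0;1 0 0 0 0 0 0"}}

```text
time: 6.53
tool_pos: [0.5414, 0.0275, 0.2548]
ee_rot: [0.001, -0.058, 0.998, -0.0]
wrist_force: [6.3, -3.8, -8.7]
width: 0.013
```

```bash
python3 - <<'E'
from h import *
st=arm.read_state(); print(st["time"],st["tool_pos"],st["wrist_force"],st["width"])
cv2.imwrite("pics/side4.png",optics.snapshot("side")[:,:,::-1])
crop("pics/side4.png",200,110,320,210,6,"pics/si4.png")
E
```

```text
6.5333 [0.54142219 0.02751964 0.25484264] [ 6.2916492  -3.76958579 -8.69219608] 0.012988451674167593
```

View pics/si4.png

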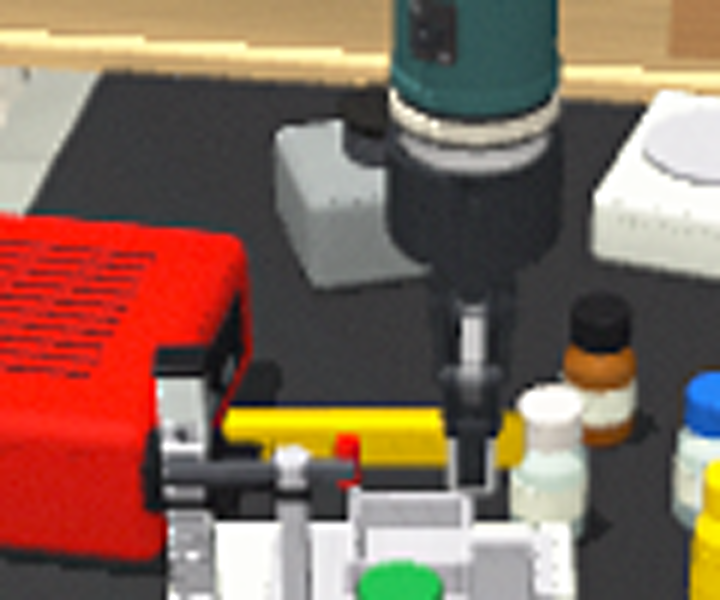

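Request:
{"name": "play_rows", "arguments": {"series": "1 0 0 .002 0 0 0;1 0 0 .002 0 0 0;1 0 0 .002 0 0 0;1 0 0 0 0 0 0"}}

```text
time: 6.92
tool_pos: [0.5414, 0.0275, 0.2515]
ee_rot: [0.001, -0.058, 0.998, -0.001]
wrist_force: [5.0, -4.0, -7.2]
width: 0.0131
```

Request:
{"name": "play_rows", "arguments": {"series": "1 0 0 .0016 0 0 0;1 0 0 .0016 0 0 0;1 0 0 0 0 0 0"}}

```text
time: 7.17
tool_pos: [0.5414, 0.0275, 0.25]
ee_rot: [0.001, -0.058, 0.998, -0.001]
wrist_force: [3.2, -4.2, -4.2]
width: 0.0131
```

Request:
{"name": "play_rows", "arguments": {"series": "1 0 0 .001 0 0 0;1 0 0 .001 0 0 0;1 0 0 0 0 0 0"}}

```text
time: 7.42
tool_pos: [0.5414, 0.0275, 0.2497]
ee_rot: [0.001, -0.058, 0.998, -0.001]
wrist_force: [2.4, -5.3, 0.7]
width: 0.0131
```

Request:
{"name": "play_rows", "arguments": {"series": "1 0 0 .0012 0 0 0;1 0 0 .0012 0 0 0;1 0 0 0 0 0 0;1 0 0 0 0 0 0"}}

```text
time: 7.75
tool_pos: [0.5414, 0.0275, 0.2492]
ee_rot: [0.001, -0.058, 0.998, -0.001]
wrist_force: [0.1, -5.6, 8.2]
width: 0.0136
```

Request:
{"name": "play_rows", "arguments": {"series": ".6 0 0 0 0 0 0;.4 0 0 0 0 0 0;.2 0 0 0 0 0 0;0 0 0 0 0 0 0;0 0 0 0 0 0 0;0 0 0 0 0 0 0;0 0 0 0 0 0 0;0 0 0 0 0 0 0;0 0 0 0 0 0 0;0 0 0 0 0 0 0"}}

```text
time: 8.58
tool_pos: [0.5403, 0.0286, 0.2479]
ee_rot: [-0.0, -0.058, 0.998, -0.0]
wrist_force: [0.0, -0.1, -1.1]
width: 0.0427
```

```bash
python3 - <<'E'
from h import *
st=arm.read_state(); print(st["time"],st["tool_pos"],st["wrist_force"],st["width"])
for n in ("side","wrist"):cv2.imwrite(f"pics/{n}5.png",optics.snapshot(n)[:,:,::-1])
crop("pics/side5.png",200,110,320,210,6,"pics/si5.png")
E
```

```text
8.5833 [0.54032351 0.02862485 0.24792992] [ 0.01031241 -0.09682159 -1.07088178] 0.042663165728996824
```

View pics/si5.png

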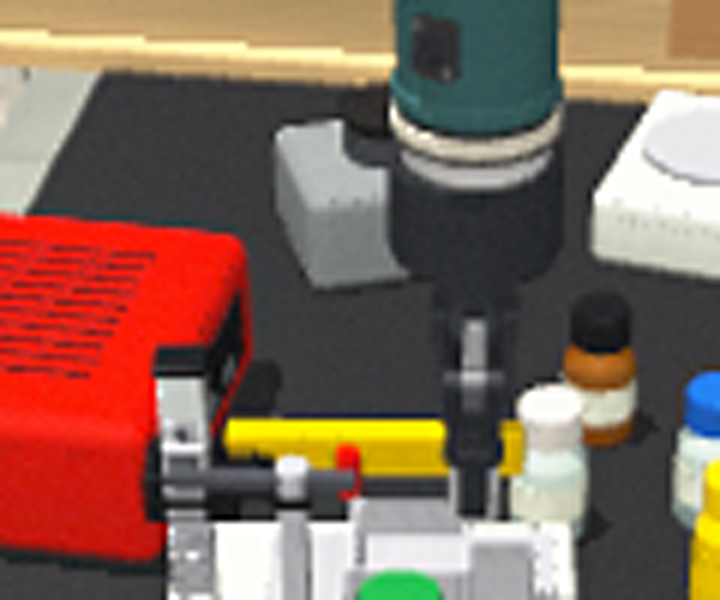

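View pics/wrist5.png

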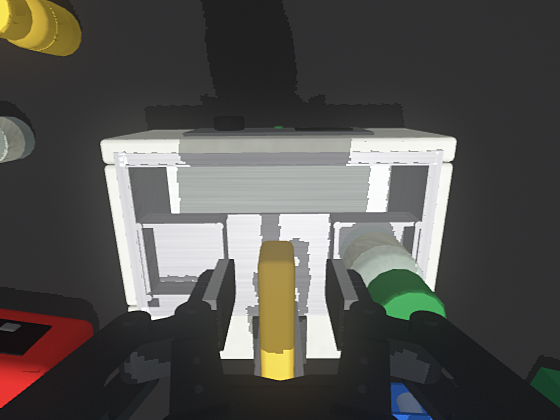

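Request:
{"name": "play_rows", "arguments": {"series": "0 0 0 -.02 0 0 0;0 0 0 -.03 0 0 0;0 0 0 -.04 0 0 0;0 0 0 -.045 0 0 0;-.4 0 0 -.02 0 0 0"}}

```text
time: 9.1
tool_pos: [0.5418, 0.0289, 0.3442]
ee_rot: [0.002, -0.058, 0.998, 0.0]
wrist_force: [0.7, -0.5, -0.4]
width: 0.0538
```

Request:
{"name": "play_rows", "arguments": {"series": "-.4 .02 -.043 0 0 0 0;-.4 .02 -.043 0 0 0 0;-.4 .02 -.043 0 0 0 0;-.4 .02 -.043 0 0 0 0;-.4 .02 -.043 0 0 0 0;-.4 .02 -.043 0 0 0 0;-.4 .02 -.043 0 0 0 0;-.4 .02 -.043 0 0 0 0;-.4 .02 -.043 0 0 0 0;-.4 .02 -.043 0 0 0 0;-.4 .02 -.043 0 0 0 0;-.4 .019 -.042 0 0 0 0"}}

```text
time: 10.1
tool_pos: [0.4329, -0.2962, 0.3411]
ee_rot: [0.0, -0.058, 0.998, -0.0]
wrist_force: [-0.8, -0.3, -0.4]
width: 0.0597
```

Request:
{"name": "play_rows", "arguments": {"series": "-.4 0 0 .05 0 0 0;-.4 0 0 .05 0 0 0;-.4 0 0 .05 0 0 0;-.4 0 0 .05 0 0 0;-.4 0 0 .03 0 0 0;-.4 0 0 0 0 0 0;-.4 0 0 0 0 0 0"}}

```text
time: 10.68
tool_pos: [0.4333, -0.2947, 0.2024]
ee_rot: [-0.001, -0.058, 0.998, 0.001]
wrist_force: [0.1, -0.9, 0.4]
width: 0.0597
```

```bash
python3 - <<'E'
from h import *
st=arm.read_state(); print(st["time"],st["tool_pos"],st["wrist_force"],st["width"],st["joints"]); print(rot(st).round(4))
for n in ("side","wrist","scene"):cv2.imwrite(f"pics/{n}6.png",optics.snapshot(n)[:,:,::-1])
crop("pics/scene6.png",100,180,370,320,3,"pics/sc6.png")
h=cv2.cvtColor(cv2.imread("pics/wrist6.png"),cv2.COLOR_BGR2HSV); m=cv2.inRange(h,(100,120,60),(125,255,255))
k,l,s,c=cv2.connectedComponentsWithStats(m); print([(s[i],c[i]) for i in range(1,k) if s[i,4]>100])
print(px(camw(),(.4332,-.2943,.091)))
E
```

```text
10.6833 [ 0.43334733 -0.29465488  0.20240536] [ 0.08475237 -0.88077916  0.38056266] 0.059737111713457657 [ 0.55553689  0.4020731  -0.05826124  2.09403507  0.03763613  0.64854002
  2.15903508]
[[-0.9932 -0.1161 -0.0018]
 [-0.1161  0.9932  0.0011]
 [ 0.0017  0.0013 -1.    ]]
[(array([253, 180,  51,  54, 600], dtype=int32), array([276.97166667, 196.705     ]))]
[281.95752337 207.51974362]
```

View pics/wrist6.png

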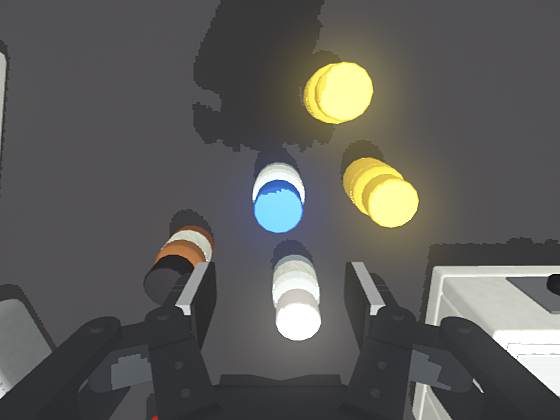

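View pics/sc6.png

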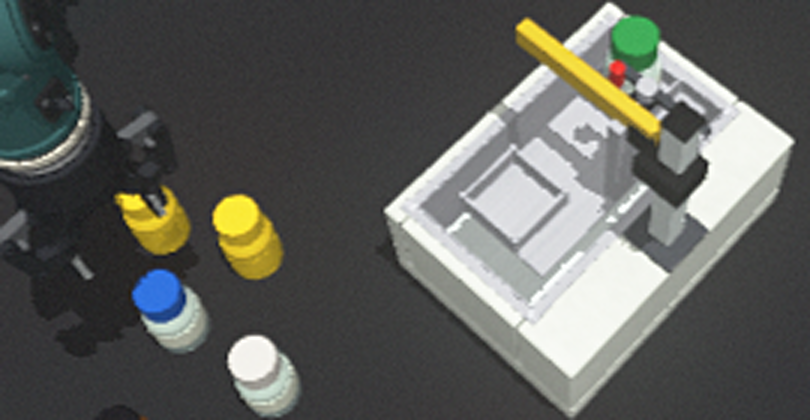

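```bash
python3 - <<'E'
from h import *
st=arm.read_state(); print(st["time"],st["tool_pos"]);print(rot(st).round(4))
W=camw(st); cv2.imwrite("pics/wrist7.png",optics.snapshot("wrist")[:,:,::-1])
im=cv2.imread("pics/wrist7.png");h=cv2.cvtColor(im,cv2.COLOR_BGR2HSV); m=cv2.inRange(h,(95,120,60),(125,255,255))
k,l,s,c=cv2.connectedComponentsWithStats(m); print([(s[i],c[i]) for i in range(1,k) if s[i,4]>100])
print(px(W,(.4332,-.2943,.091)), onz(W,(278.3,208),.091))
st=arm.read_state(); print(st["time"],st["tool_pos"])
# bottle place prediction
E
```

```text
10.8333 [ 0.43495035 -0.29558693  0.20458189]
[[-0.9932 -0.116   0.003 ]
 [-0.116   0.9932 -0.0018]
 [-0.0028 -0.0021 -1.    ]]
[(array([ 254,  178,   51,   54, 1167], dtype=int32), array([274.58611825, 205.84832905]))]
[281.95752337 207.51974362] [ 0.43390278 -0.29702799  0.091     ]
10.8833 [ 0.43488184 -0.29557413  0.20463708]
```

Request:
{"name": "play_rows", "arguments": {"series": "-.4 .0023 0 .04 0 0 0;-.4 0 0 .04 0 0 0;-.4 0 0 .04 0 0 0;-.4 0 0 .035 0 0 0;-.4 0 0 .025 0 0 0;-.4 0 0 .015 0 0 0;-.4 0 0 0.01 0 0 0;-.4 0 0 0 0 0 0;-.4 0 0 0 0 0 0"}}

```text
time: 11.63
tool_pos: [0.433, -0.2955, 0.0807]
ee_rot: [0.001, -0.058, 0.998, -0.0]
wrist_force: [0.5, 0.5, 0.4]
width: 0.0596
```

```bash
python3 - <<'E'
from h import *
st=arm.read_state(); print(st["time"],st["tool_pos"],st["wrist_force"],st["width"])
for n in ("wrist","side"): cv2.imwrite(f"pics/{n}8.png",optics.snapshot(n)[:,:,::-1])
crop("pics/side8.png",270,120,370,220,6,"pics/si8.png")
E
```

```text
11.6333 [ 0.43297773 -0.29545046  0.08066043] [0.50445822 0.50471836 0.35699712] 0.05959610386337906
```

View pics/wrist8.png

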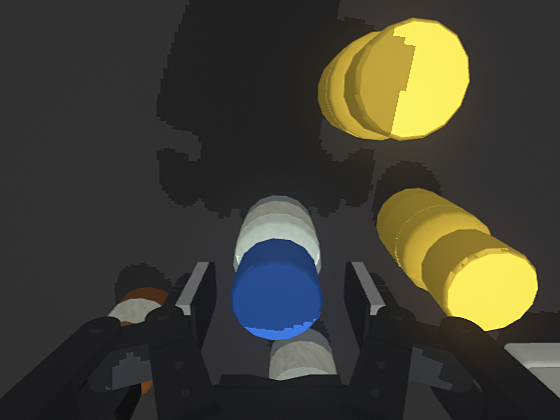

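View pics/si8.png

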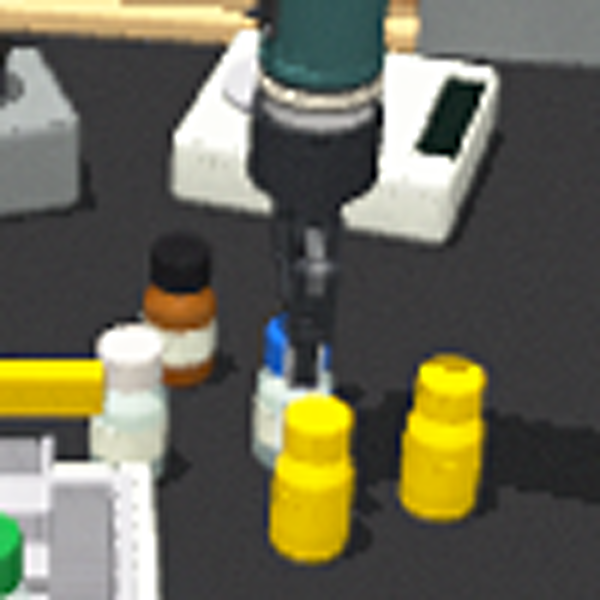

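```bash
python3 - <<'E'
from h import *
st=arm.read_state(); W=camw(st); print(st["tool_pos"],rot(st).round(4)[:,2])
im=cv2.imread("pics/wrist8.png");h=cv2.cvtColor(im,cv2.COLOR_BGR2HSV); m=cv2.inRange(h,(95,120,40),(125,255,255))
k,l,s,c=cv2.connectedComponentsWithStats(m); print([(s[i],c[i]) for i in range(1,k) if s[i,4]>100])
for cx in (.430,.4332,.438):
  for z in (.068,.091):
    th=np.linspace(0,6.28,60); p=np.array([px(W,(cx+.0195*np.cos(a),-.2955+.0195*np.sin(a),z)) for a in th]); print(cx,z,p.min(0).round(1),p.max(0).round(1))
D=cam("side")
for cx in (.430,.4332,.438): print(cx,px(D,(cx,-.2955,.091)),px(D,(cx,-.2955,.08)))
R=rot(st); 
for sx in(-.011,.011): print("tip",px(D,st["tool_pos"]+R@np.array([sx,.03,.014])))
b=cv2.imread("pics/side8.png");h=cv2.cvtColor(b,cv2.COLOR_BGR2HSV);m=cv2.inRange(h,(100,120,40),(125,255,255))[160:200,300:340]
print(np.where(m.any(0))[0][[0,-1]]+300,np.where(m.any(1))[0][[0,-1]]+160)
b=cv2.imread("pics/side0.png");h=cv2.cvtColor(b,cv2.COLOR_BGR2HSV);m=cv2.inRange(h,(100,120,40),(125,255,255))[160:200,300:340]
print(np.where(m.any(0))[0][[0,-1]]+300,np.where(m.any(1))[0][[0,-1]]+160)
E
```

```text
[ 0.43310135 -0.29552759  0.08097078] [ 0.0018 -0.0011 -1.    ]
[(array([ 230,  239,   94,  101, 7365], dtype=int32), array([276.23625255, 290.17773252]))]
0.43 0.068 [239.5 228.6] [322.  303.1]
0.43 0.091 [232.9 249.6] [328.9 333.9]
0.4332 0.068 [238.9 235.2] [321.  308.7]
0.4332 0.091 [232.3 257. ] [327.6 340.2]
0.438 0.068 [238.2 244.8] [319.5 317. ]
0.438 0.091 [231.5 268. ] [325.8 349.4]
0.43 [320.78660643 174.71911106] [320.58705371 177.31756807]
0.4332 [319.88427355 174.65497517] [319.68873139 177.25319388]
0.438 [318.53145485 174.55881971] [318.34192251 177.15668093]
tip [316.94152608 184.98960474]
tip [323.17290507 185.04926981]
[314 338] [172 193]
[314 325] [172 182]
```

Request:
{"name": "play_rows", "arguments": {"series": "-.4 0 -.0015 .006 0 0 0;-.4 0 0 .005 0 0 0;-.4 0 0 0 0 0 0;0 0 0 0 0 0 0;.2 0 0 0 0 0 0;1 0 0 0 0 0 0;1 0 0 0 0 0 0;1 0 0 0 0 0 0;1 0 0 0 0 0 0;1 0 0 0 0 0 0;1 0 0 0 0 0 0"}}

```text
time: 12.65
tool_pos: [0.4326, -0.2961, 0.0736]
ee_rot: [0.0, -0.058, 0.998, -0.0]
wrist_force: [-0.7, 0.4, 4.6]
width: 0.0377
```

Request:
{"name": "play_rows", "arguments": {"series": "1 0 0 -.01 0 0 0;1 0 0 -.02 0 0 0;1 0 0 -.035 0 0 0;1 0 0 -.04 0 0 0;1 0 0 -.04 0 0 0;1 0 0 -.04 0 0 0;1 0 0 -.04 0 0 0;1 0 0 -.04 0 0 0;1 0 0 -.03 0 0 0;1 0 0 -.02 0 0 0;1 0 0 0 0 0 0"}}

```text
time: 13.57
tool_pos: [0.4335, -0.2964, 0.2648]
ee_rot: [0.002, -0.058, 0.998, -0.001]
wrist_force: [-0.9, -0.6, -1.1]
width: 0.0376
```

```bash
python3 - <<'E'
from h import *
st=arm.read_state(); print(st["time"],st["tool_pos"],st["wrist_force"],st["width"],rot(st).round(4))
for n in ("wrist","side","scene"): cv2.imwrite(f"pics/{n}9.png",optics.snapshot(n)[:,:,::-1])
crop("pics/side9.png",200,160,310,250,7,"pics/si9.png")
crop("pics/scene9.png",225,175,325,275,6,"pics/sc9.png")
E
```

```text
13.5667 [ 0.4335214  -0.29644252  0.26476527] [-0.87166712 -0.59250958 -1.07778673] 0.03758989163495798 [[-0.9932 -0.1161  0.0042]
 [-0.1161  0.9932 -0.0024]
 [-0.0039 -0.0028 -1.    ]]
```

View pics/wrist9.png

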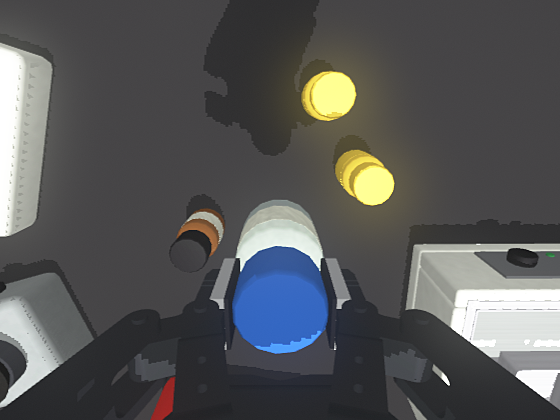

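View pics/si9.png

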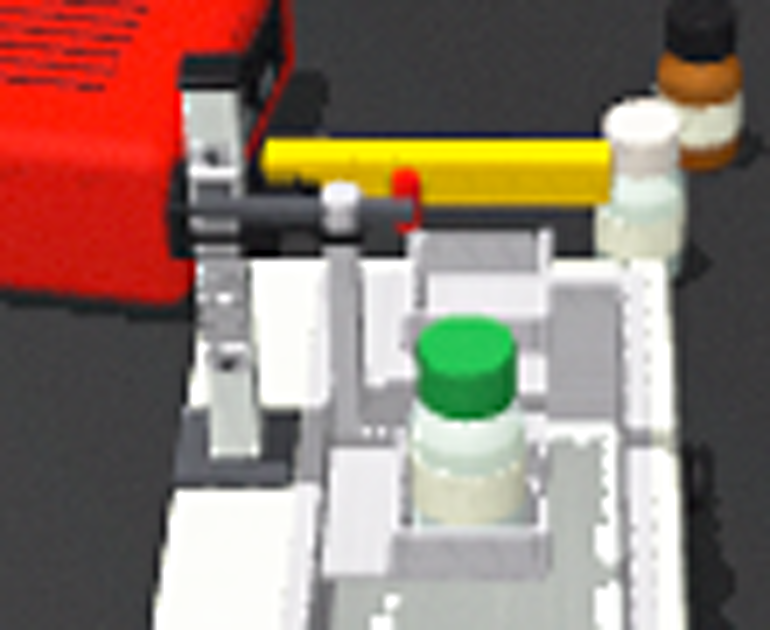

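View pics/sc9.png

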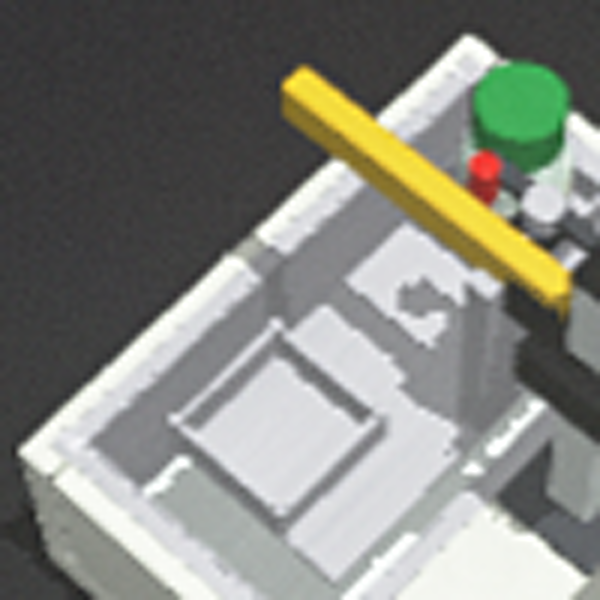

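```bash
python3 - <<'E'
from h import *
S=cam("scene");D=cam("side")
f=lambda p:(225+p[0]/6,175+p[1]/6); s=lambda p:(200+p[0]/7,160+p[1]/7)
for z in (.148,.151,.154):
  Q=np.array([onz(S,f(p),z) for p in [(172,420),(278,322),(385,422),(283,528)]]); print(z,Q.mean(0),np.linalg.norm(Q-np.roll(Q,1,0),axis=1).round(4), np.degrees(np.arctan2(*(Q[2]-Q[1])[[1,0]])))
  q=np.array([onz(D,s(p),z) for p in [(411,232),(550,232)]]); print(" side far edge",q)
print("green",tri([ray(S,f((521,96))),ray(D,s((467,345)))]))
print("bar front",tri([ray(S,f((302,68))),ray(D,s((610,140)))]))
print("bar front corner far",tri([ray(S,f((283,83))),ray(D,s((610,138)))]))
print("bar front near",tri([ray(S,f((303,66))),ray(D,s((610,143)))]))
E
```

```text
0.148 [ 0.58043986 -0.03595659  0.148     ] [0.0645 0.0602 0.0623 0.0602] 3.69692364677185
 side far edge [[ 0.61613238 -0.07594753  0.148     ]
 [ 0.55495196 -0.08397715  0.148     ]]
0.151 [ 0.581613   -0.03678035  0.151     ] [0.0643 0.06   0.0621 0.06  ] 3.696923646771869
 side far edge [[ 0.61538251 -0.07177787  0.151     ]
 [ 0.55444099 -0.07977614  0.151     ]]
0.154 [ 0.58278615 -0.03760411  0.154     ] [0.0641 0.0598 0.0619 0.0598] 3.6969236467717654
 side far edge [[ 0.61463264 -0.06760821  0.154     ]
 [ 0.55393001 -0.07557512  0.154     ]]
green (array([0.56362003, 0.10330533, 0.22637827]), [np.float64(1.0708011431627127e-05), np.float64(1.070801143153521e-05)])
bar front (array([0.51996438, 0.02788576, 0.27261486]), [np.float64(0.0020294572057257647), np.float64(0.002029457205725697)])
bar front corner far (array([0.51973264, 0.01992988, 0.26885546]), [np.float64(0.000915029225204227), np.float64(0.0009150292252041323)])
bar front near (array([0.51956747, 0.02898553, 0.2721155 ]), [np.float64(0.0017393226044061124), np.float64(0.0017393226044059853)])
```

Request:
{"name": "play_rows", "arguments": {"series": "1 -.012 .017 0 0 0 0;1 -.025 .033 0 0 0 0;1 -.03 .04 0 0 0 0;1 -.03 .04 0 0 0 0;1 -.03 .04 0 0 0 0;1 -.03 .04 0 0 0 0;1 -.03 .04 0 0 0 0;1 -.03 .04 0 0 0 0;1 -.03 .04 0 0 0 0;1 -.025 .035 0 0 0 0;1 -.016 .023 0 0 0 0;1 -.008 .012 0 0 0 0"}}

```text
time: 14.72
tool_pos: [0.5813, -0.0334, 0.2605]
ee_rot: [-0.001, -0.06, 0.998, 0.001]
wrist_force: [-0.1, -0.2, -1.6]
width: 0.0377
```

Request:
{"name": "play_rows", "arguments": {"series": "1 0 0 .01 0 0 0;1 0 0 .01 0 0 0;1 0 0 0 0 0 0;1 0 0 0 0 0 0;1 0 0 0 0 0 0"}}

```text
time: 15.13
tool_pos: [0.5803, -0.0387, 0.25]
ee_rot: [-0.001, -0.057, 0.998, -0.0]
wrist_force: [-0.4, -0.1, -1.1]
width: 0.038
```

```bash
python3 - <<'E'
from h import *
st=arm.read_state(); print(st["time"],st["tool_pos"],st["wrist_force"],st["width"],rot(st).round(4))
for n in ("wrist","side","scene"): cv2.imwrite(f"pics/{n}10.png",optics.snapshot(n)[:,:,::-1])
crop("pics/side10.png",200,130,310,240,6,"pics/si10.png")
crop("pics/scene10.png",225,165,325,265,6,"pics/sc10.png")
E
```

```text
15.1333 [ 0.58028722 -0.03870396  0.24999453] [-0.40764133 -0.14899961 -1.05789001] 0.038002754521399555 [[-9.935e-01 -1.135e-01 -1.100e-03]
 [-1.135e-01  9.935e-01 -7.000e-04]
 [ 1.100e-03 -6.000e-04 -1.000e+00]]
```

View pics/wrist10.png

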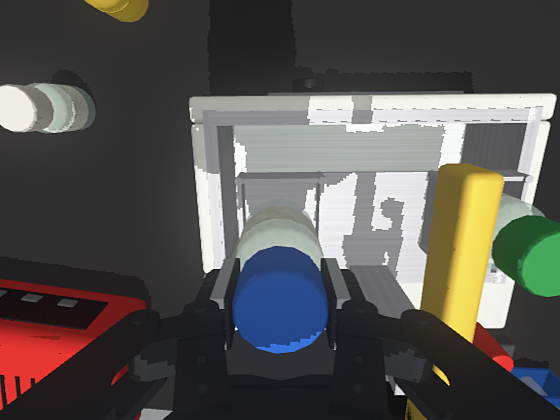

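View pics/si10.png

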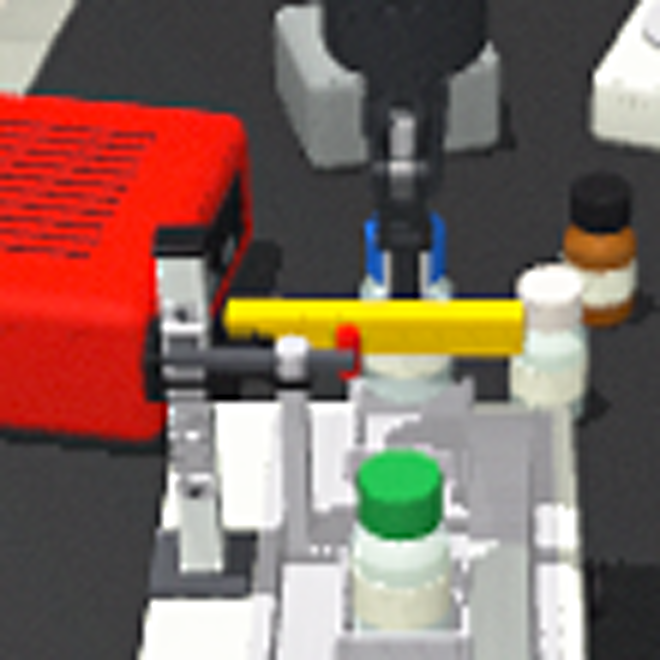

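View pics/sc10.png

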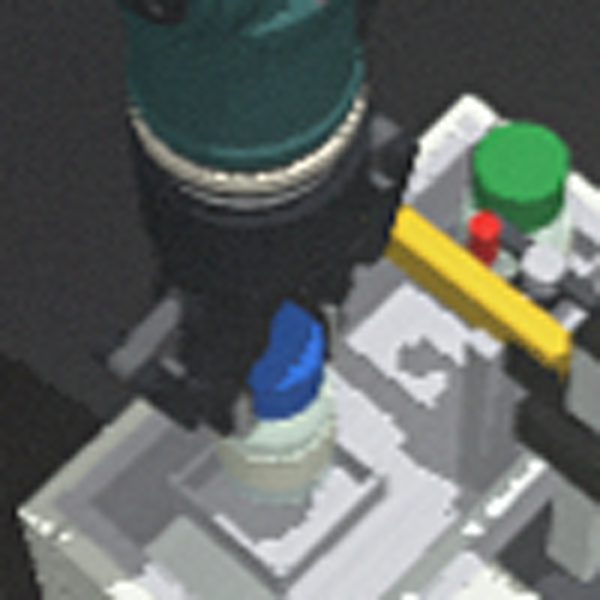

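```bash
python3 - <<'E'
from h import *
st=arm.read_state(); print(st["time"],st["tool_pos"],st["wrist_force"],rot(st).round(4)[:,2])
W=camw(st)
S=cam("scene");D=cam("side")
# wrist view of blue cap: top face bbox
im=cv2.imread("pics/wrist10.png");h=cv2.cvtColor(im,cv2.COLOR_BGR2HSV); m=cv2.inRange(h,(95,120,40),(125,255,255))
k,l,s,c=cv2.connectedComponentsWithStats(m); print([(s[i]) for i in range(1,k) if s[i,4]>1000])
# pocket corners in wrist: wall top far(front) edge corners
for p in [(237,176),(322,174)]: print(onz(W,p,.153))
E
```

```text
15.2833 [ 0.5809953  -0.03775492  0.25063687] [ 0.51677293  0.40961013 -1.83054509] [ 5.e-04 -2.e-04 -1.e+00]
[array([ 232,  246,   97,  108, 8198], dtype=int32)]
[ 0.55501473 -0.07051021  0.153     ]
[ 0.54694303 -0.01228337  0.153     ]
```

Request:
{"name": "play_rows", "arguments": {"series": "1 0 0 .01 0 0 0;1 0 0 .012 0 0 0;1 0 0 .012 0 0 0;1 0 0 .01 0 0 0;1 0 0 .007 0 0 0;1 0 0 .005 0 0 0;1 0 0 0 0 0 0;1 0 0 0 0 0 0"}}

```text
time: 15.95
tool_pos: [0.581, -0.0369, 0.2165]
ee_rot: [-0.0, -0.058, 0.998, 0.0]
wrist_force: [0.1, 0.3, -2.1]
width: 0.0376
```

Request:
{"name": "play_rows", "arguments": {"series": "1 0 0 .002 0 0 0;1 0 0 .002 0 0 0;1 0 0 .002 0 0 0;1 0 0 0 0 0 0"}}

```text
time: 16.28
tool_pos: [0.5809, -0.037, 0.2131]
ee_rot: [-0.0, -0.058, 0.998, -0.0]
wrist_force: [-0.2, -0.2, -1.4]
width: 0.0374
```

Request:
{"name": "play_rows", "arguments": {"series": "1 0 0 .002 0 0 0;1 0 0 .002 0 0 0;1 0 0 0 0 0 0"}}

```text
time: 16.53
tool_pos: [0.5809, -0.037, 0.2105]
ee_rot: [-0.0, -0.058, 0.998, 0.0]
wrist_force: [0.6, -0.8, -2.8]
width: 0.0375
```

Request:
{"name": "play_rows", "arguments": {"series": "1 0 0 .0017 0 0 0;1 0 0 .0017 0 0 0;1 0 0 0 0 0 0"}}

```text
time: 16.78
tool_pos: [0.5814, -0.037, 0.2093]
ee_rot: [0.0, -0.058, 0.998, -0.0]
wrist_force: [-0.9, 0.5, 3.0]
width: 0.0377
```

Request:
{"name": "play_rows", "arguments": {"series": "1 0 0 .0017 0 0 0;1 0 0 0.0008 0 0 0;1 0 0 0 0 0 0"}}

```text
time: 17.03
tool_pos: [0.5817, -0.037, 0.2088]
ee_rot: [0.001, -0.058, 0.998, -0.0]
wrist_force: [-2.5, -0.8, 8.4]
width: 0.0375
```

Request:
{"name": "play_rows", "arguments": {"series": "1 0 0 -.0008 0 0 0;.05 0 0 0 0 0 0;.0 0 0 0 0 0 0;-.08 0 0 0 0 0 0;-.16 0 0 0 0 0 0;-.24 0 0 0 0 0 0;-.24 0 0 0 0 0 0;-.24 0 0 0 0 0 0;-.24 0 0 0 0 0 0;-.24 0 0 0 0 0 0;-.24 0 0 0 0 0 0;-.24 0 0 0 0 0 0"}}

```text
time: 18.03
tool_pos: [0.581, -0.0378, 0.2076]
ee_rot: [-0.0, -0.058, 0.998, -0.0]
wrist_force: [1.0, -3.9, -1.5]
width: 0.0532
```

```bash
python3 - <<'E'
from h import *
st=arm.read_state(); print(st["time"],st["tool_pos"],st["wrist_force"],st["width"])
for n in ("wrist","side","scene"): cv2.imwrite(f"pics/{n}11.png",optics.snapshot(n)[:,:,::-1])
crop("pics/side11.png",200,130,310,240,6,"pics/si11.png")
crop("pics/scene11.png",225,165,325,265,6,"pics/sc11.png")
E
```

```text
18.0333 [ 0.58096682 -0.03783301  0.20755929] [ 0.95984652 -3.91865076 -1.50307187] 0.05324829447141131
```

View pics/wrist11.png

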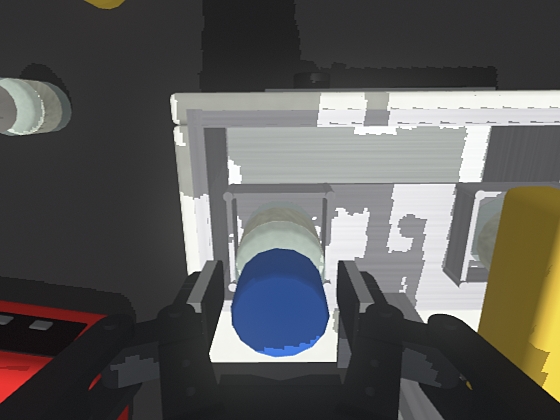

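View pics/sc11.png

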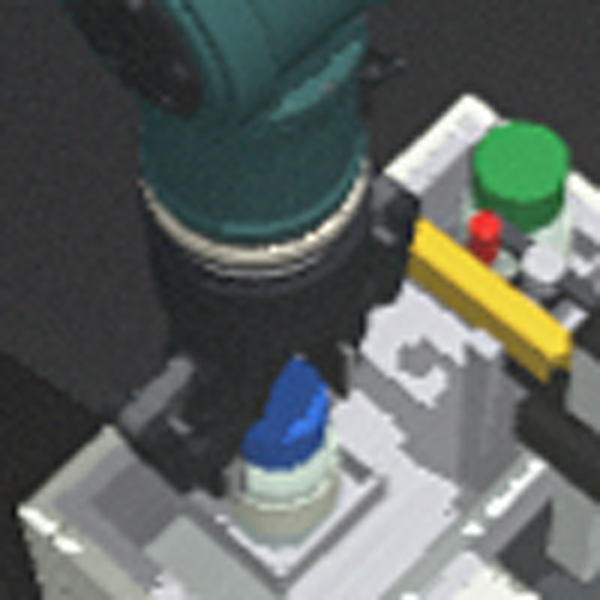

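```bash
python3 - <<'E'
from h import *
st=arm.read_state(); print(st["time"],st["tool_pos"],st["wrist_force"],st["ft_torque"])
E
```

```text
18.1833 [ 0.58099063 -0.03783207  0.20760066] [ 0.63960883 -5.46104773 -0.78603748] [-0.84251489 -0.07239883  0.00616368]
```

View pics/si11.png

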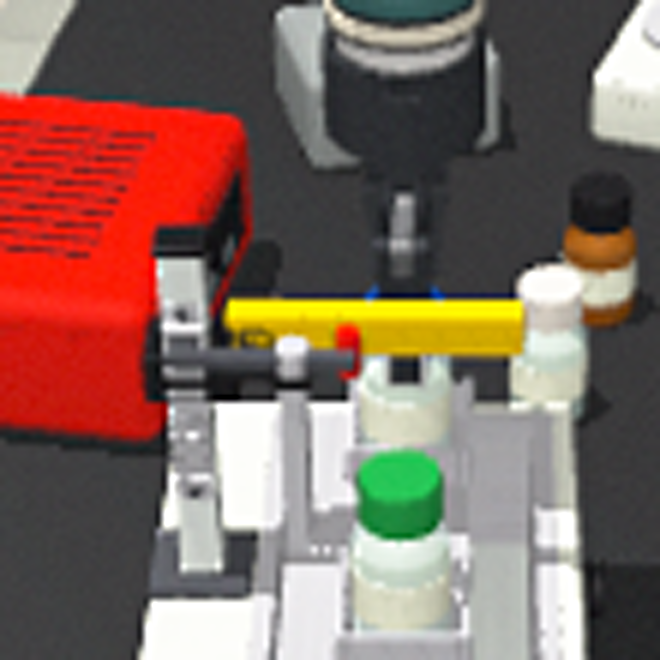

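Request:
{"name": "play_rows", "arguments": {"series": "-.16 0 -.001 0 0 0 0;-.1 0 0 0 0 0 0;-.1 0 0 0 0 0 0;-.1 0 0 0 0 0 0"}}

```text
time: 18.52
tool_pos: [0.5811, -0.0364, 0.2078]
ee_rot: [0.0, -0.059, 0.998, 0.001]
wrist_force: [0.1, -0.4, 0.6]
width: 0.0468
```

Request:
{"name": "play_rows", "arguments": {"series": "-.1 0 0 0 0 0 0;-.1 0 0 0 0 0 0;-.1 0 0 0 0 0 0;-.1 0 0 0 0 0 0;-.1 0 0 0 0 0 0;-.1 0 0 -.005 0 0 0;-.1 0 0 -.01 0 0 0;-.1 0 0 -.01 0 0 0;-.1 0 0 -.015 0 0 0;-.1 0 0 -.02 0 0 0"}}

```text
time: 19.35
tool_pos: [0.5808, -0.0376, 0.2443]
ee_rot: [-0.0, -0.058, 0.998, 0.0]
wrist_force: [-0.4, -0.1, 0.2]
width: 0.0469
```

Request:
{"name": "play_rows", "arguments": {"series": "-.1 0 0 -.03 0 0 0;-.1 0 0 -.04 0 0 0;-.1 0 0 -.05 0 0 0;-.1 0 0 -.05 0 0 0;-.1 0 0 -.04 0 0 0;-.1 0 0 0 0 0 0;-.1 0 0 0 0 0 0"}}

```text
time: 19.93
tool_pos: [0.582, -0.0376, 0.3724]
ee_rot: [0.003, -0.058, 0.998, -0.0]
wrist_force: [-1.2, 0.5, -0.8]
width: 0.047
```

```bash
python3 - <<'E'
from h import *
st=arm.read_state(); print(st["time"],st["tool_pos"],st["wrist_force"],st["width"],rot(st).round(4))
for n in ("wrist","side","scene"): cv2.imwrite(f"pics/{n}12.png",optics.snapshot(n)[:,:,::-1])
crop("pics/side12.png",200,150,310,250,6,"pics/si12.png")
crop("pics/scene12.png",225,165,325,265,6,"pics/sc12.png")
E
```

```text
19.9333 [ 0.58204813 -0.03755991  0.37242559] [-1.2492445   0.46007652 -0.79508542] 0.04696675693307108 [[-9.933e-01 -1.159e-01  5.100e-03]
 [-1.159e-01  9.933e-01 -1.000e-04]
 [-5.000e-03 -7.000e-04 -1.000e+00]]
```

View pics/wrist12.png

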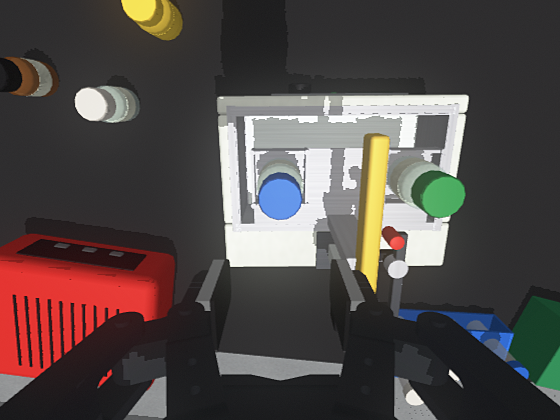

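View pics/si12.png

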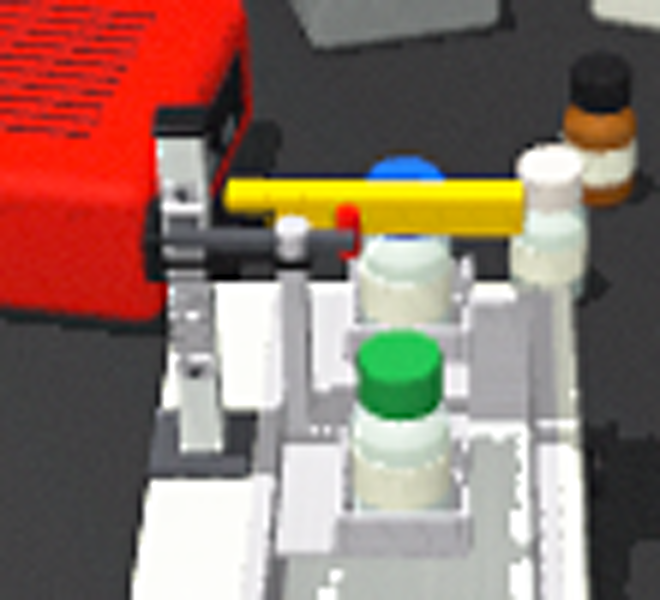

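View pics/sc12.png

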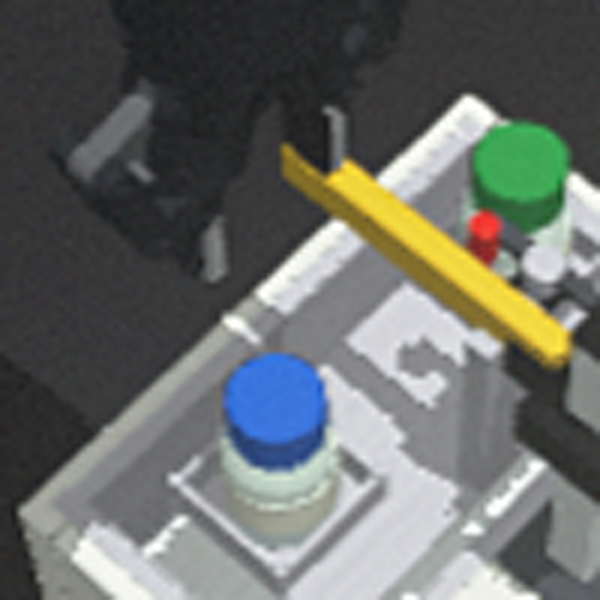

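Request:
{"name": "play_rows", "arguments": {"series": "-.1 -.005 .015 0 0 0 0;-.1 -.01 .03 0 0 0 0;-.1 -.01 .035 0 0 0 0;-.1 -.01 .03 0 0 0 0;-.1 -.0055 .0193 0 0 0 0;-.1 0 0 0 0 0 0;-.1 0 0 0 0 0 0;-.1 0 0 0 0 0 0;-.1 0 0 0.02 0 0 0;-.1 0 0 .02 0 0 0;-.1 0 0 0 0 0 0;-.1 0 0 0 0 0 0"}}

```text
time: 21.08
tool_pos: [0.5952, 0.0413, 0.344]
ee_rot: [-0.002, -0.058, 0.998, -0.0]
wrist_force: [-0.0, 0.4, 0.4]
width: 0.047
```

```bash
python3 - <<'E'
from h import *
st=arm.read_state(); print(st["time"],st["tool_pos"],st["wrist_force"],st["width"],rot(st).round(4))
W=camw(st)
for n in ("wrist","side"): cv2.imwrite(f"pics/{n}13.png",optics.snapshot(n)[:,:,::-1])
st=arm.read_state(); print(st["time"],st["tool_pos"])
crop("pics/side13.png",200,110,310,210,6,"pics/si13.png")
E
```

```text
21.0833 [0.59516273 0.04133673 0.34396527] [-0.03110814  0.38012957  0.3843808 ] 0.04696152855292487 [[-9.934e-01 -1.149e-01 -3.400e-03]
 [-1.149e-01  9.934e-01 -7.000e-04]
 [ 3.500e-03 -3.000e-04 -1.000e+00]]
21.1833 [0.5962145  0.04192222 0.34544719]
```

View pics/wrist13.png

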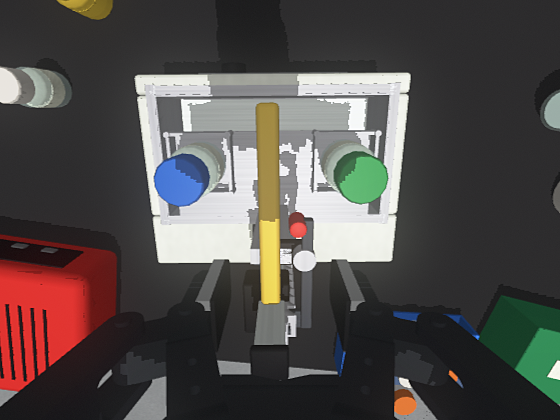

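View pics/si13.png

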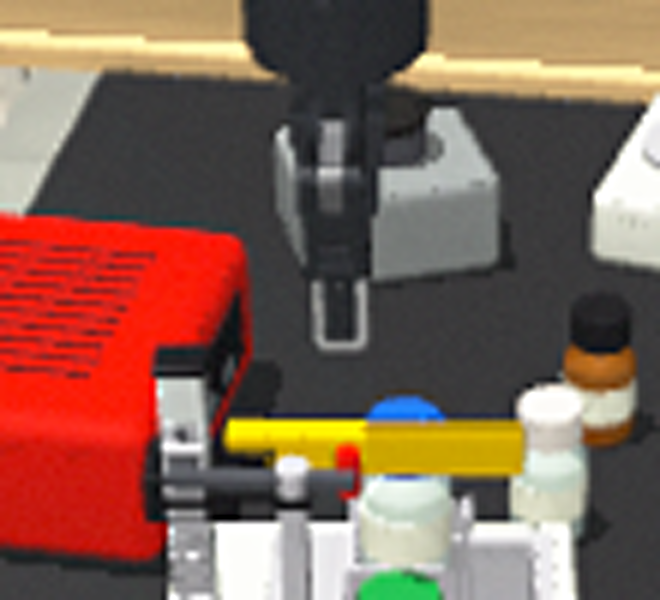

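```bash
python3 - <<'E'
from h import *
st=arm.read_state(); W=camw(st); print(st["time"],st["tool_pos"],rot(st).round(4)[:,2])
cv2.imwrite("pics/wrist14.png",optics.snapshot("wrist")[:,:,::-1])
crop("pics/wrist14.png",230,90,350,320,3,"pics/w14.png")
h=cv2.cvtColor(cv2.imread("pics/wrist14.png"),cv2.COLOR_BGR2HSV); y=cv2.inRange(h,(18,120,60),(35,255,255))
r=cv2.inRange(h,(0,150,60),(8,255,255))|cv2.inRange(h,(172,150,60),(180,255,255))
for row in (110,140,180,220,230,240,260): print(row,np.where(y[row,230:330])[0][[0,-1]]+230, (np.where(r[row,270:330])[0]+270)[[0,-1]] if r[row,270:330].any() else None)
v=np.where(r[200:260,270:330]); print("red",v[0].min()+200,v[0].max()+200,v[1].min()+270,v[1].max()+270)
yy=.0275; bx=np.array([.9925,.122,0]);by=np.array([-.122,.9925,0])
B=np.array([.5397,.0273,.268])
for d in (-.02,.0,.06): 
  for e in (-.007,.007): print(d,e,px(W,B+d*bx+e*by))
print("red pred",px(W,B+.06*bx+.019*by))
E
```

```text
21.1833 [0.5962145  0.04192222 0.34544719] [-4.e-04 -1.e-04 -1.e+00]
110 [256 277] None
140 [257 277] None
180 [258 278] None
220 [259 278] [293 301]
230 [259 278] [290 304]
240 [259 278] None
260 [260 279] None
red 210 234 289 305
-0.02 -0.007 [254.00074503 102.56235896]
-0.02 0.007 [277.70668997 102.37546326]
0.0 -0.007 [255.01615161 137.11030868]
0.0 0.007 [278.01865751 136.93121562]
0.06 -0.007 [257.73035012 229.45754663]
0.06 0.007 [278.85254577 229.29863254]
red pred [296.95930134 229.16240529]
```

View pics/w14.png

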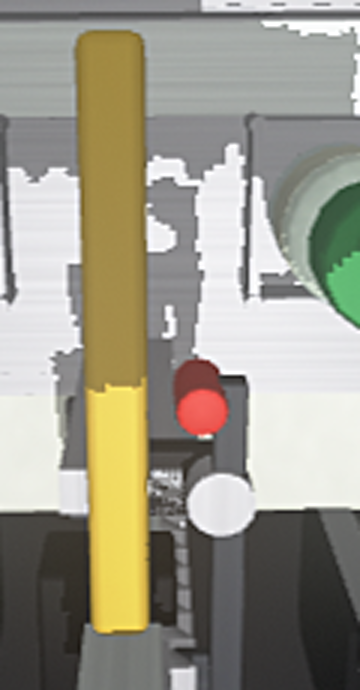

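Request:
{"name": "play_rows", "arguments": {"series": "-.1 0 0 .03 0 0 0;-.1 0 0 .035 0 0 0;-.1 0 0 .035 0 0 0;-.1 0 0 .03 0 0 0;-.1 0 0 .02 0 0 0;-.1 0 0 .01 0 0 0;-.1 0 0 0 0 0 0;-.1 0 0 0 0 0 0;-.1 0 0 0 0 0 0"}}

```text
time: 21.98
tool_pos: [0.5972, 0.0425, 0.2509]
ee_rot: [0.001, -0.058, 0.998, 0.0]
wrist_force: [0.3, -0.1, -0.5]
width: 0.0473
```

```bash
python3 - <<'E'
from h import *
st=arm.read_state(); print(st["time"],st["tool_pos"],st["wrist_force"],st["ft_torque"],st["width"],rot(st).round(4)[:,2])
for n in ("wrist","side"): cv2.imwrite(f"pics/{n}15.png",optics.snapshot(n)[:,:,::-1])
crop("pics/side15.png",200,110,310,210,6,"pics/si15.png")
st=arm.read_state(); print(st["tool_pos"])
E
```

```text
21.9833 [0.59721785 0.04247362 0.25091239] [ 0.25390166 -0.14517069 -0.51347661] [ 0.01307636  0.04374762 -0.03072067] 0.04733801960091205 [ 2.4e-03  3.0e-04 -1.0e+00]
[0.59710178 0.04241116 0.25093263]
```

View pics/wrist15.png

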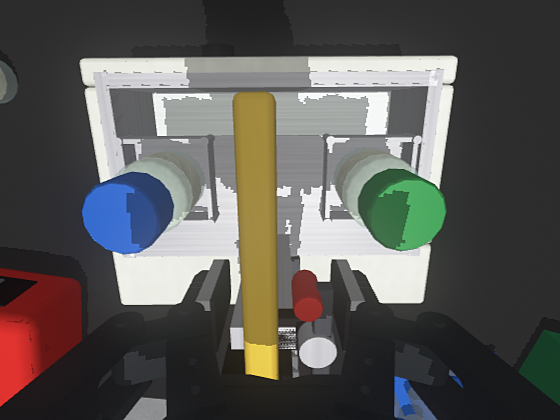

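View pics/si15.png

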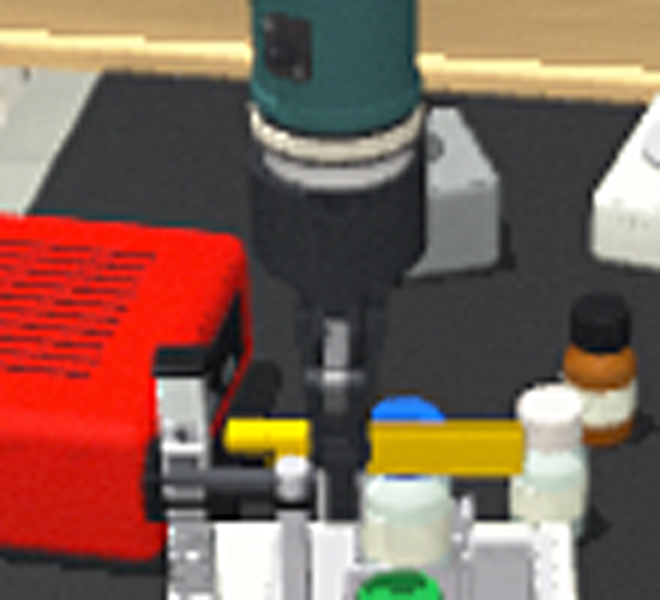

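Request:
{"name": "play_rows", "arguments": {"series": ".1 0 0 0 0 0 0;.17 0 0 0 0 0 0;.17 0 0 0 0 0 0"}}

```text
time: 22.33
tool_pos: [0.5966, 0.0453, 0.2509]
ee_rot: [0.001, -0.06, 0.998, 0.001]
wrist_force: [-1.2, 5.0, 4.7]
width: 0.0359
```

```bash
python3 - <<'E'
from h import *
st=arm.read_state(); print(st["time"],st["tool_pos"],st["wrist_force"],st["ft_torque"],st["width"],rot(st).round(4))
for n in ("wrist","side"): cv2.imwrite(f"pics/{n}16.png",optics.snapshot(n)[:,:,::-1])
crop("pics/side16.png",200,110,310,210,6,"pics/si16.png")
st=arm.read_state(); print(st["tool_pos"],st["wrist_force"])
E
```

```text
22.3333 [0.59661524 0.04525426 0.25087987] [-1.22179636  5.04479826  4.74154113] [1.11628624 0.26383723 0.31393313] 0.035926736313602305 [[-0.9928 -0.1194  0.0018]
 [-0.1194  0.9928  0.003 ]
 [-0.0022  0.0028 -1.    ]]
[0.59663161 0.04521999 0.2508765 ] [-1.85949097  4.59883084  3.70226565]
```

View pics/wrist16.png

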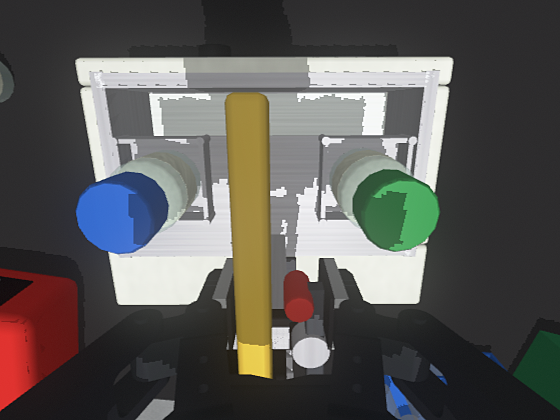

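View pics/si16.png

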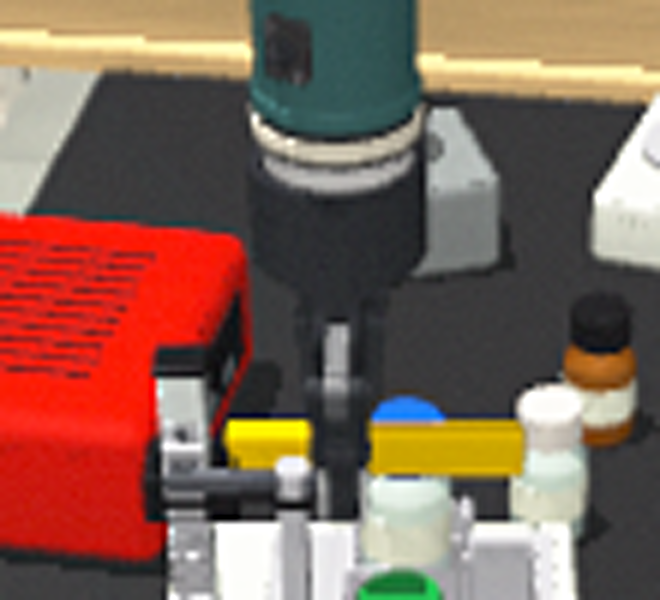

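Request:
{"name": "play_rows", "arguments": {"series": ".3 0 0 0 0 0 0;1 0 0 -.0015 0 0 0;1 0 0 -.0015 0 0 0;1 0 0 -.001 0 0 0;1 0 0 0 0 0 0;1 0 0 0 0 0 0"}}

```text
time: 22.93
tool_pos: [0.5964, 0.0438, 0.2513]
ee_rot: [0.0, -0.06, 0.998, 0.001]
wrist_force: [1.7, 4.8, -5.7]
width: 0.0325
```

```bash
python3 - <<'E'
from h import *
st=arm.read_state(); print(st["time"],st["tool_pos"],st["wrist_force"],st["ft_torque"],st["width"])
for n in ("wrist","side"): cv2.imwrite(f"pics/{n}17.png",optics.snapshot(n)[:,:,::-1])
crop("pics/side17.png",200,110,310,210,6,"pics/si17.png")
E
```

```text
22.9333 [0.59643088 0.04382427 0.25127029] [ 1.72006155  4.79120832 -5.65013257] [ 1.44460032 -0.44010366  1.44778707] 0.03246398585665302
```

View pics/wrist17.png

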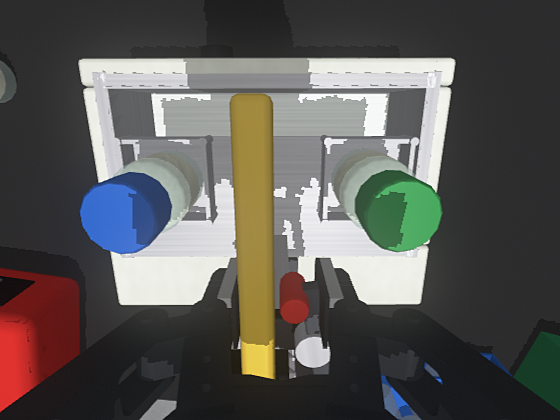

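View pics/si17.png

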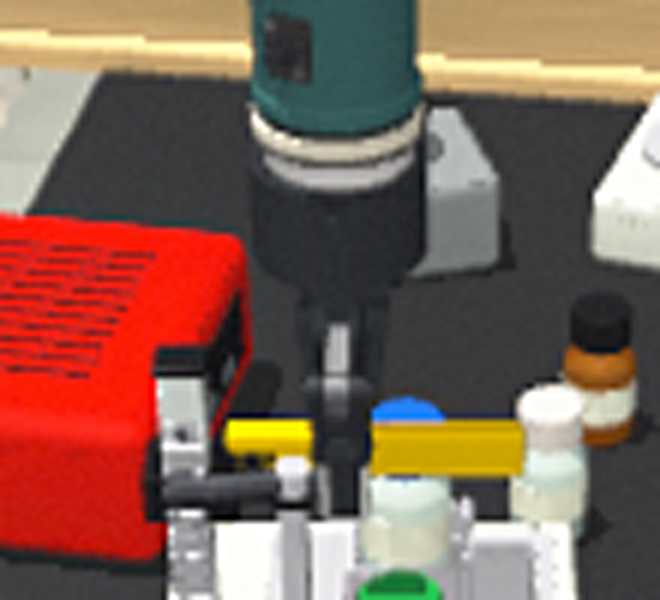

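Request:
{"name": "play_rows", "arguments": {"series": "1 0 0 0 0 0 0;1 0 0 0 0 0 0;1 0 0 0 0 0 0"}}

```text
time: 23.28
tool_pos: [0.5965, 0.0438, 0.2513]
ee_rot: [0.0, -0.06, 0.998, 0.001]
wrist_force: [2.9, 4.8, -6.6]
width: 0.0326
```

```bash
python3 - <<'E'
from h import *
im=cv2.imread("pics/wrist17.png")[230:390,200:370]
im=cv2.convertScaleAbs(im,alpha=2.2,beta=25)
a=cv2.imread("pics/wrist15.png")[230:390,200:370]; a=cv2.convertScaleAbs(a,alpha=2.2,beta=25)
cv2.imwrite("pics/w17.png",cv2.resize(np.hstack([a,im]),None,fx=2.35,fy=2.35,interpolation=cv2.INTER_CUBIC))
E
```

```text
(no output)
```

View pics/w17.png

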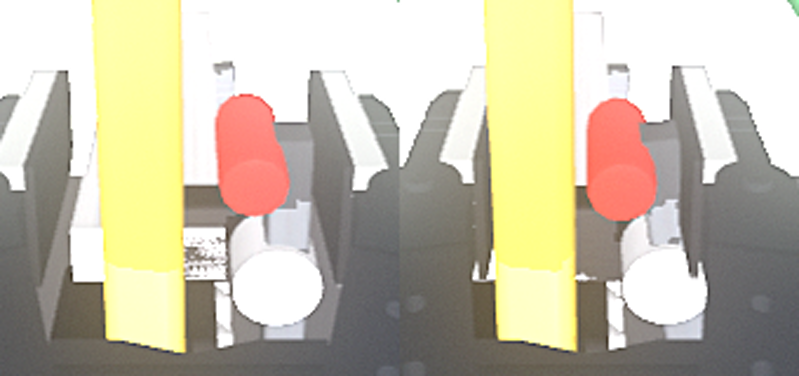

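```bash
python3 - <<'E'
from h import *
c=optics.camera_info("wrist"); T=np.linalg.inv(c["tool_from_camera"]); K=c["K"]
def pt(p): q=K@(T@np.array([*p,1.]))[:3]; return q[:2]/q[2]
for z in (.014,-.005,-.025):
  for x in (.011,-.011): print(z,x,pt((x,.0163,z)).round(0), pt((x,-.0163,z)).round(0), "in crop", ((pt((x,.0163,z))-[200,230])*2.35+[400,0]).round(0))
st=arm.read_state(); W=camw(st)
# pin position: use pin top centre pixel in wrist17, z = bar mid+12
u=(200+(621-400)/2.35,230+195/2.35); 
for z in (.266,.270,.274):
  P=onz(W,u,z); print(z,P, rot(st).T@(P-st["tool_pos"]))
u=(200+(663-400)/2.35,230+285/2.35)
for z in (.25,.26,.270): P=onz(W,u,z); print("knob",z,P, rot(st).T@(P-st["tool_pos"]))
E
```

```text
0.014 0.011 [315. 251.] [245. 251.] in crop [669.  49.]
0.014 -0.011 [313. 292.] [247. 292.] in crop [666. 146.]
-0.005 0.011 [319. 270.] [241. 270.] in crop [680.  94.]
-0.005 -0.011 [318. 316.] [242. 316.] in crop [676. 201.]
-0.025 0.011 [326. 297.] [234. 297.] in crop [696. 156.]
-0.025 -0.011 [323. 348.] [237. 348.] in crop [690. 277.]
0.266 [0.59863507 0.04973114 0.266     ] [-0.00288456  0.00559391 -0.01471692]
0.27 [0.59591139 0.04919293 0.27      ] [-0.00011859  0.00539269 -0.01871905]
0.274 [0.5931877  0.04865473 0.274     ] [ 0.00264739  0.00519146 -0.02272118]
knob 0.25 [0.62942877 0.06308629 0.25      ] [-0.0350537   0.01511823  0.00131571]
knob 0.26 [0.62108747 0.06087827 0.26      ] [-0.02651381  0.01394383 -0.00869147]
knob 0.27 [0.61274617 0.05867025 0.27      ] [-0.01797392  0.01276942 -0.01869865]
```

Request:
{"name": "play_rows", "arguments": {"series": "1 0 0 -.0015 0 0 0;1 0 0 -.0015 0 0 0;1 0 0 -.0015 0 0 0;1 0 0 0 0 0 0;1 0 0 0 0 0 0"}}

```text
time: 23.7
tool_pos: [0.5964, 0.0439, 0.2539]
ee_rot: [0.0, -0.06, 0.998, 0.001]
wrist_force: [2.2, 4.5, -6.4]
width: 0.0325
```

```bash
python3 - <<'E'
from h import *
st=arm.read_state(); print(st["time"],st["tool_pos"],st["wrist_force"],st["ft_torque"],st["width"])
for n in ("wrist","side"): cv2.imwrite(f"pics/{n}18.png",optics.snapshot(n)[:,:,::-1])
crop("pics/side18.png",200,110,310,210,6,"pics/si18.png")
im=cv2.imread("pics/wrist18.png")[230:390,200:370]
im=cv2.convertScaleAbs(im,alpha=2.2,beta=25); cv2.imwrite("pics/w18.png",cv2.resize(im,None,fx=4,fy=3.5,interpolation=cv2.INTER_CUBIC))
E
```

```text
23.7 [0.59642198 0.04385496 0.253924  ] [ 2.1684918   4.5283513  -6.41822397] [ 1.40262386 -0.42784136  1.37661504] 0.032533670357245234
```

View pics/w18.png

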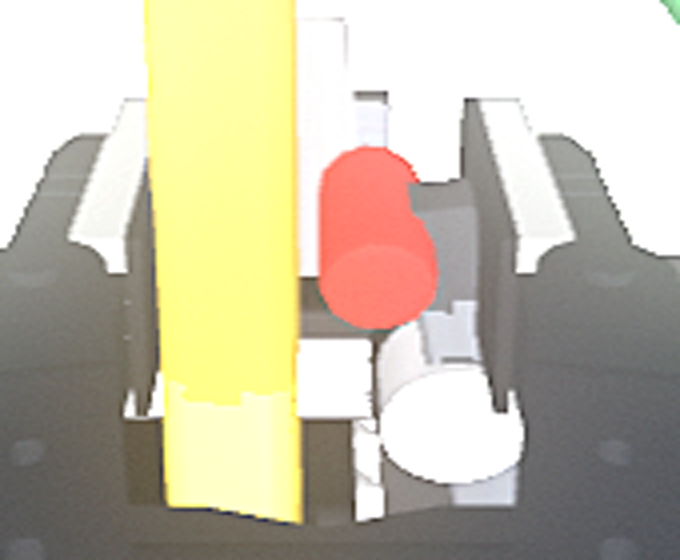

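View pics/si18.png

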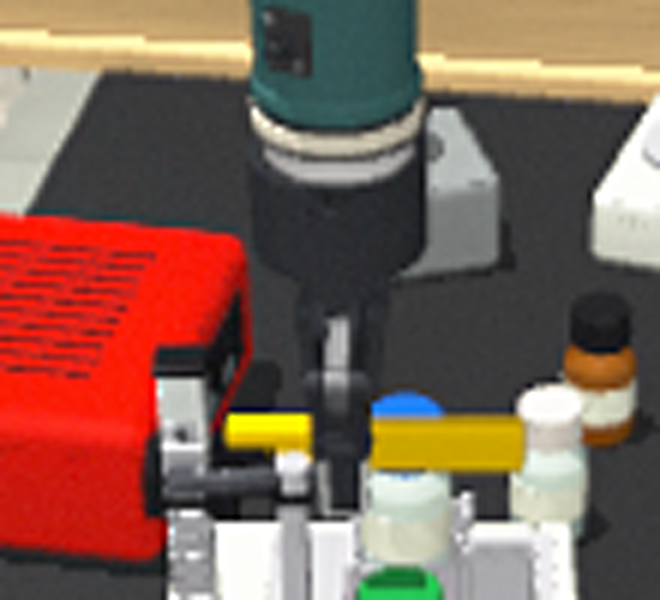

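Request:
{"name": "play_rows", "arguments": {"series": "1 0 0 .001 0 0 0;1 0 0 .001 0 0 0;1 0 0 .001 0 0 0;1 0 0 .001 0 0 0;1 0 0 .001 0 0 0;1 0 0 0 0 0 0"}}

```text
time: 24.3
tool_pos: [0.5964, 0.0438, 0.2509]
ee_rot: [0.0, -0.06, 0.998, 0.001]
wrist_force: [2.3, 4.4, -6.5]
width: 0.0324
```

Request:
{"name": "play_rows", "arguments": {"series": "1 0 0 .001 0 0 0;1 0 0 .001 0 0 0;1 0 0 0 0 0 0"}}

```text
time: 24.55
tool_pos: [0.5964, 0.0439, 0.2497]
ee_rot: [0.0, -0.06, 0.998, 0.001]
wrist_force: [2.9, 5.3, -6.1]
width: 0.0325
```

Request:
{"name": "play_rows", "arguments": {"series": "1 0 0 .001 0 0 0;1 0 0 .001 0 0 0;1 0 0 0 0 0 0"}}

```text
time: 24.8
tool_pos: [0.5964, 0.0438, 0.2485]
ee_rot: [0.0, -0.06, 0.998, 0.001]
wrist_force: [2.9, 4.7, -6.9]
width: 0.0326
```

Request:
{"name": "play_rows", "arguments": {"series": "1 0 0 .0015 0 0 0;1 0 0 .0015 0 0 0;1 0 0 .0015 0 0 0;1 0 0 0 0 0 0"}}

```text
time: 25.13
tool_pos: [0.5964, 0.0439, 0.2457]
ee_rot: [0.0, -0.06, 0.998, 0.001]
wrist_force: [2.7, 4.6, -7.5]
width: 0.0325
```

Request:
{"name": "play_rows", "arguments": {"series": "1 0 0 .0015 0 0 0;1 0 0 .0015 0 0 0;1 0 0 .0015 0 0 0;1 0 0 0 0 0 0"}}

```text
time: 25.47
tool_pos: [0.5964, 0.0438, 0.243]
ee_rot: [0.0, -0.06, 0.998, 0.001]
wrist_force: [3.3, 4.4, -5.7]
width: 0.0326
```

Request:
{"name": "play_rows", "arguments": {"series": "1 0 0 .0015 0 0 0;1 0 0 .0015 0 0 0;1 0 0 .0015 0 0 0;1 0 0 .0015 0 0 0;1 0 0 .0015 0 0 0;1 0 0 0 0 0 0"}}

```text
time: 25.97
tool_pos: [0.5964, 0.0438, 0.2385]
ee_rot: [0.0, -0.06, 0.998, 0.001]
wrist_force: [2.7, 4.5, -6.3]
width: 0.0327
```

```bash
python3 - <<'E'
from h import *
st=arm.read_state(); print(st["time"],st["tool_pos"],st["wrist_force"],st["ft_torque"],st["width"])
for n in ("wrist","side"): cv2.imwrite(f"pics/{n}19.png",optics.snapshot(n)[:,:,::-1])
crop("pics/side19.png",200,130,310,230,6,"pics/si19.png")
E
```

```text
25.9667 [0.59642787 0.04384762 0.23853047] [ 2.69033349  4.50897687 -6.32878559] [ 1.41694898 -0.45562551  1.40826962] 0.032741058433966054
```

View pics/si19.png

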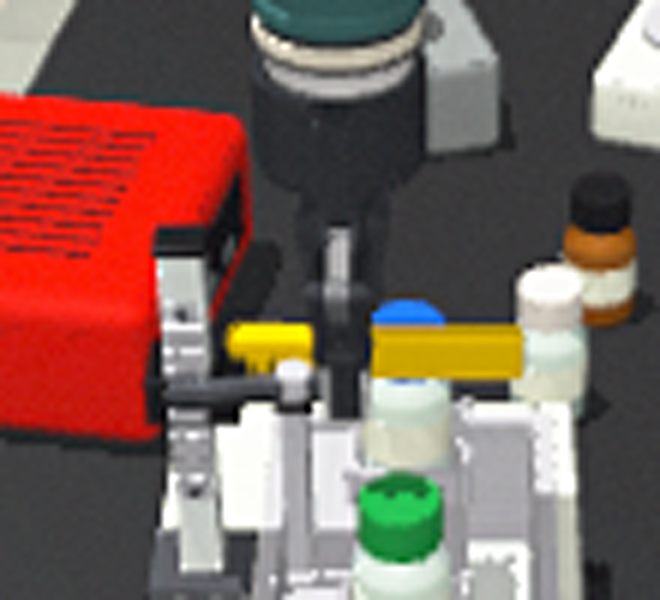

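Request:
{"name": "play_rows", "arguments": {"series": "1 0 0 .003 0 0 0;1 0 0 .003 0 0 0;1 0 0 .003 0 0 0;1 0 0 .003 0 0 0;1 0 0 .003 0 0 0;1 0 0 .003 0 0 0;1 0 0 .003 0 0 0;1 0 0 .003 0 0 0;1 0 0 .003 0 0 0;1 0 0 .003 0 0 0;1 0 0 .003 0 0 0;1 0 0 0 0 0 0"}}

```text
time: 27.07
tool_pos: [0.5964, 0.0439, 0.2186]
ee_rot: [0.0, -0.06, 0.998, 0.001]
wrist_force: [3.1, 4.7, -7.2]
width: 0.0323
```

Request:
{"name": "play_rows", "arguments": {"series": "1 0 0 .003 0 0 0;1 0 0 .003 0 0 0;1 0 0 .003 0 0 0;1 0 0 .003 0 0 0;1 0 0 .003 0 0 0;1 0 0 .003 0 0 0;1 0 0 .003 0 0 0;1 0 0 .003 0 0 0;1 0 0 0 0 0 0"}}

```text
time: 27.82
tool_pos: [0.5965, 0.0438, 0.2042]
ee_rot: [0.0, -0.06, 0.998, 0.001]
wrist_force: [3.2, 5.0, -5.8]
width: 0.0322
```

```bash
python3 - <<'E'
from h import *
st=arm.read_state(); print(st["time"],st["tool_pos"],st["wrist_force"],st["ft_torque"],st["width"])
for n in ("wrist","side"): cv2.imwrite(f"pics/{n}20.png",optics.snapshot(n)[:,:,::-1])
crop("pics/side20.png",200,140,310,240,6,"pics/si20.png")
E
```

```text
27.8167 [0.59647072 0.04383702 0.20424202] [ 3.22658952  4.96130849 -5.80727142] [ 1.45127468 -0.44146128  1.41270936] 0.03224537806644065
```

View pics/si20.png

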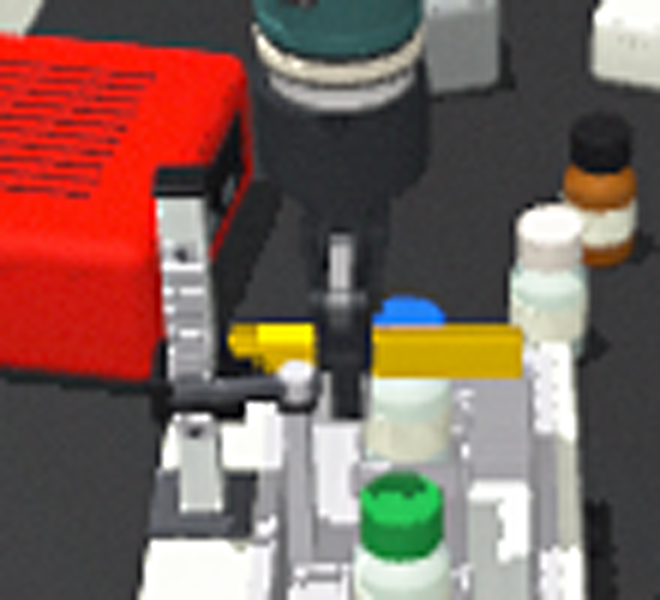

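View pics/wrist20.png

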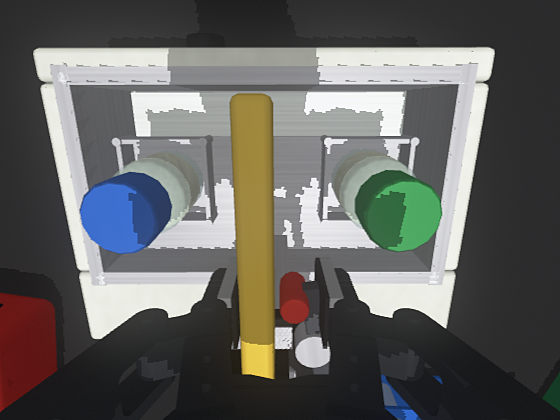

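Request:
{"name": "play_rows", "arguments": {"series": "1 0 0 .003 0 0 0;1 0 0 .003 0 0 0;1 0 0 .003 0 0 0;1 0 0 .003 0 0 0;1 0 0 .003 0 0 0;1 0 0 .003 0 0 0;1 0 0 .003 0 0 0;1 0 0 .003 0 0 0;1 0 0 .003 0 0 0;1 0 0 .003 0 0 0;1 0 0 .003 0 0 0;1 0 0 0 0 0 0"}}

```text
time: 28.92
tool_pos: [0.5965, 0.0438, 0.1845]
ee_rot: [0.0, -0.061, 0.998, 0.0]
wrist_force: [3.1, 4.9, -6.9]
width: 0.0325
```

Request:
{"name": "play_rows", "arguments": {"series": "1 0 0 .002 0 0 0;1 0 0 .002 0 0 0;1 0 0 .002 0 0 0;1 0 0 .002 0 0 0;1 0 0 0 0 0 0"}}

```text
time: 29.33
tool_pos: [0.5965, 0.0439, 0.1798]
ee_rot: [0.0, -0.061, 0.998, 0.0]
wrist_force: [2.5, 4.2, -6.7]
width: 0.0323
```

Request:
{"name": "play_rows", "arguments": {"series": "1 0 0 .002 0 0 0;1 0 0 .002 0 0 0;1 0 0 .002 0 0 0;1 0 0 0 0 0 0"}}

```text
time: 29.67
tool_pos: [0.5964, 0.0438, 0.1762]
ee_rot: [0.0, -0.061, 0.998, 0.0]
wrist_force: [1.5, 4.4, -7.3]
width: 0.0326
```

Request:
{"name": "play_rows", "arguments": {"series": "1 0 0 .0015 0 0 0;1 0 0 .0015 0 0 0;1 0 0 0 0 0 0"}}

```text
time: 29.92
tool_pos: [0.5964, 0.0439, 0.1744]
ee_rot: [0.0, -0.061, 0.998, 0.0]
wrist_force: [2.6, 4.2, -7.4]
width: 0.0323
```

Request:
{"name": "play_rows", "arguments": {"series": "1 0 0 .0015 0 0 0;1 0 0 .0015 0 0 0;1 0 0 0 0 0 0"}}

```text
time: 30.17
tool_pos: [0.5964, 0.0438, 0.1727]
ee_rot: [0.0, -0.061, 0.998, 0.0]
wrist_force: [3.0, 5.5, -6.9]
width: 0.0327
```

Request:
{"name": "play_rows", "arguments": {"series": "1 0 0 .0015 0 0 0;1 0 0 .0015 0 0 0;1 0 0 0 0 0 0"}}

```text
time: 30.42
tool_pos: [0.5965, 0.0439, 0.1709]
ee_rot: [0.0, -0.061, 0.998, 0.0]
wrist_force: [1.7, 4.8, -7.9]
width: 0.0323
```

Request:
{"name": "play_rows", "arguments": {"series": "1 0 0 .0015 0 0 0;1 0 0 .0015 0 0 0;1 0 0 0 0 0 0"}}

```text
time: 30.67
tool_pos: [0.5964, 0.0438, 0.1691]
ee_rot: [0.0, -0.061, 0.998, 0.0]
wrist_force: [1.7, 4.7, -7.2]
width: 0.0323
```

Request:
{"name": "play_rows", "arguments": {"series": "1 0 0 .0015 0 0 0;1 0 0 .0015 0 0 0;1 0 0 0 0 0 0"}}

```text
time: 30.92
tool_pos: [0.5965, 0.0439, 0.1673]
ee_rot: [0.0, -0.061, 0.998, 0.0]
wrist_force: [2.4, 5.5, -6.9]
width: 0.0324
```

Request:
{"name": "play_rows", "arguments": {"series": "1 0 0 .0015 0 0 0;1 0 0 .0015 0 0 0;1 0 0 0 0 0 0"}}

```text
time: 31.17
tool_pos: [0.5965, 0.0438, 0.1654]
ee_rot: [0.0, -0.061, 0.998, 0.0]
wrist_force: [2.5, 4.7, -7.4]
width: 0.0324
```

Request:
{"name": "play_rows", "arguments": {"series": "1 0 0 .0015 0 0 0;1 0 0 .0015 0 0 0;1 0 0 0 0 0 0"}}

```text
time: 31.42
tool_pos: [0.5965, 0.0438, 0.1636]
ee_rot: [0.0, -0.061, 0.998, 0.0]
wrist_force: [1.7, 5.2, -7.3]
width: 0.0325
```

Request:
{"name": "play_rows", "arguments": {"series": "1 0 0 .0015 0 0 0;1 0 0 .0015 0 0 0;1 0 0 0 0 0 0"}}

```text
time: 31.67
tool_pos: [0.5965, 0.0438, 0.1619]
ee_rot: [0.0, -0.061, 0.998, 0.0]
wrist_force: [2.0, 4.7, -8.1]
width: 0.0322
```

Request:
{"name": "play_rows", "arguments": {"series": "1 0 0 .0015 0 0 0;1 0 0 .0015 0 0 0;1 0 0 0 0 0 0"}}

```text
time: 31.92
tool_pos: [0.5964, 0.0438, 0.1601]
ee_rot: [0.0, -0.061, 0.998, 0.0]
wrist_force: [1.2, 5.9, -7.5]
width: 0.0326
```

Request:
{"name": "play_rows", "arguments": {"series": "1 0 0 .0015 0 0 0;1 0 0 .0015 0 0 0;1 0 0 0 0 0 0"}}

```text
time: 32.17
tool_pos: [0.5965, 0.0438, 0.1583]
ee_rot: [0.0, -0.061, 0.998, 0.0]
wrist_force: [1.2, 4.6, -7.1]
width: 0.0323
```

Request:
{"name": "play_rows", "arguments": {"series": "1 0 0 .0015 0 0 0;1 0 0 .0015 0 0 0;1 0 0 0 0 0 0"}}

```text
time: 32.42
tool_pos: [0.5965, 0.0438, 0.1565]
ee_rot: [0.0, -0.061, 0.998, 0.0]
wrist_force: [1.9, 4.8, -6.4]
width: 0.0326
```

Request:
{"name": "play_rows", "arguments": {"series": "1 0 0 .0015 0 0 0;1 0 0 .0015 0 0 0;1 0 0 0 0 0 0"}}

```text
time: 32.67
tool_pos: [0.5965, 0.0438, 0.1558]
ee_rot: [0.0, -0.06, 0.998, 0.0]
wrist_force: [0.3, 5.8, 0.3]
width: 0.0326
```

Request:
{"name": "play_rows", "arguments": {"series": "1 0 0 .0015 0 0 0;1 0 0 .0015 0 0 0;1 0 0 0 0 0 0"}}

```text
time: 32.92
tool_pos: [0.5965, 0.0438, 0.1557]
ee_rot: [0.0, -0.06, 0.998, 0.0]
wrist_force: [-1.9, 3.9, 10.7]
width: 0.0323
```

Request:
{"name": "play_rows", "arguments": {"series": "1 0 0 -.0015 0 0 0;1 0 0 0 0 0 0;.25 0 0 0 0 0 0;.2 0 0 0 0 0 0;.15 0 0 0 0 0 0;.1 0 0 0 0 0 0;0 0 0 0 0 0 0;-.1 0 0 0 0 0 0;-.1 0 0 0 0 0 0;-.1 0 0 0 0 0 0;-.1 0 0 0 0 0 0;-.1 0 0 0 0 0 0"}}

```text
time: 33.92
tool_pos: [0.5962, 0.0408, 0.1545]
ee_rot: [-0.0, -0.057, 0.998, -0.001]
wrist_force: [-0.7, 0.6, 0.3]
width: 0.0472
```

```bash
python3 - <<'E'
from h import *
st=arm.read_state(); print(st["time"],st["tool_pos"],st["wrist_force"],st["ft_torque"],st["width"])
for n in ("wrist","side"): cv2.imwrite(f"pics/{n}21.png",optics.snapshot(n)[:,:,::-1])
E
```

```text
33.9167 [0.59619147 0.04084589 0.15450113] [-0.68095541  0.63958966  0.33411467] [-1.95189185e-02  3.01134350e-05 -3.23087257e-02] 0.04723408578159482
```

View pics/wrist21.png

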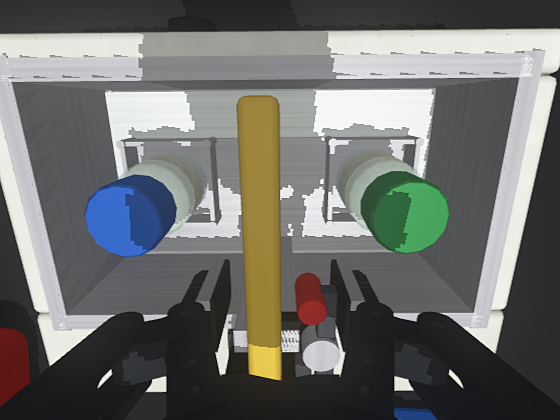

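Request:
{"name": "play_rows", "arguments": {"series": "-.1 0 0 -.005 0 0 0;-.1 0 0 -.01 0 0 0;-.1 0 0 -.02 0 0 0;-.1 0 0 -.03 0 0 0;-.1 0 0 -.04 0 0 0;-.1 0 0 -.05 0 0 0;-.1 0 0 -.06 0 0 0;-.1 0 0 -.05 0 0 0;-.1 0 0 -.03 0 0 0;-.1 0 0 0 0 0 0;-.1 0 0 0 0 0 0;-.1 0 0 0 0 0 0"}}

```text
time: 35.02
tool_pos: [0.5955, 0.0421, 0.3314]
ee_rot: [-0.0, -0.058, 0.998, -0.0]
wrist_force: [0.4, 0.0, -0.4]
width: 0.0467
```

```bash
python3 - <<'E'
from h import *
st=arm.read_state(); print(st["time"],st["tool_pos"],st["wrist_force"],st["width"])
W=camw(st)
for n in ("wrist","side","scene"): cv2.imwrite(f"pics/{n}22.png",optics.snapshot(n)[:,:,::-1])
crop("pics/side22.png",200,160,370,290,4,"pics/si22.png")
crop("pics/scene22.png",120,165,370,345,3,"pics/sc22.png")
E
```

```text
35.0167 [0.59549341 0.04210794 0.33140556] [ 0.3846478   0.02204907 -0.4040323 ] 0.046695511842475376
```

View pics/wrist22.png

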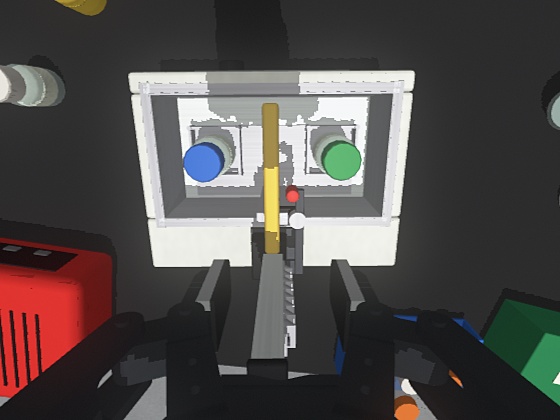

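View pics/si22.png

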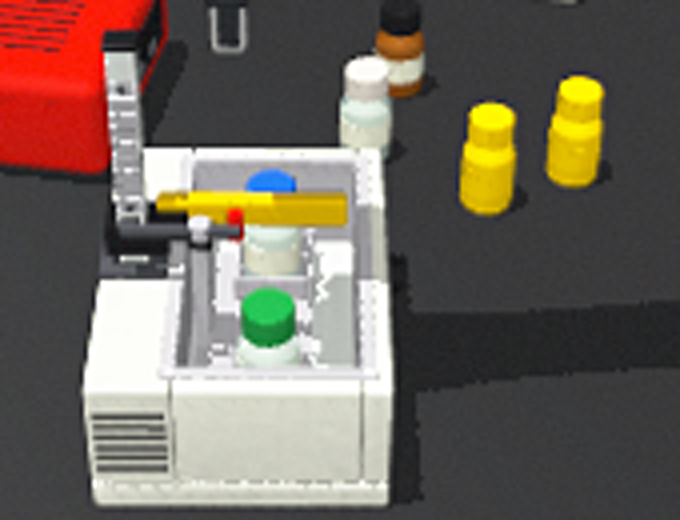

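View pics/sc22.png

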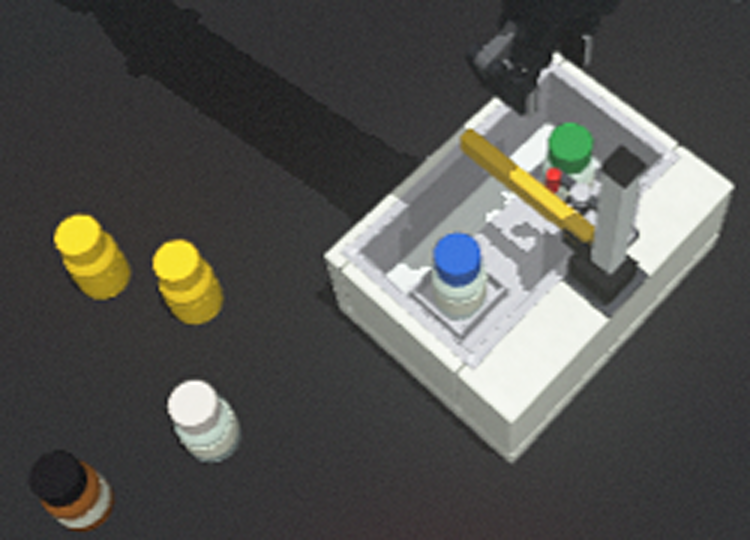

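```bash
python3 - <<'E'
from h import *
print(arm.sign_off())
st=arm.read_state(); print(st["time"],st["tool_pos"],st["wrist_force"])
E
```

```text
the job is handed in; nothing more can be done
None
the job is handed in; nothing more can be done
```

The job is handed in. It took about 35 s of the 72 s allowed, and the interface gave no verdict.

**What I did**
- **Raising:** I lifted the rack by the front of the grip bar, five notches up, to a lift of about 0.10 m. I eased it back until the pawl took the weight and let go.
- **Loading:** I set the blue-capped bottle down in the empty place until I felt the floor, then let go.
- **Lowering:** I pinched the bar and the release, lowered the rack at about 20 mm/s or slower, and felt the plate at a lift of about 5 mm. The rack was pressed on it with an estimated 17 N. I eased off and let go.

**Last checks**
- The pictures show the rack down in the well and both bottles upright in their pockets. The amber and white-capped bottles look unmoved. The beaker and pot were not compared with the first pictures.
- The wrist force was about zero after the arm backed off.
- The gap between pin and bar measured about 17 mm, against 18 mm before the pinch. So the release had sprung back, as far as the picture can show.

**What did not go as planned**
- While the bottle was being let go, the opening gripper leaned sideways on the grip bar with about 5 N. I narrowed the opening, confirmed the force was gone, and waited before rising.
- During the pinch the finger opening read 32.5 mm instead of the expected 28.5 mm. It looks as though a fingertip pressed the release's lever rather than the pin. The pin still moved its full travel of about 3.5 mm, and the pawl stayed clear all the way down.

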